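# Hang two washed circuit-board carriers on the drip-dry rail

## Task

Load the drip-dry rail: first hook the carrier with the full-size circuit board onto the high end of the sloping rail by both its rollers, let go, and let it roll down by itself until it rests against the rubber buffer. Then hang the carrier with the half-size board at the high end in the same way, so that it rolls down and rests against the first one. Leave the empty carrier and the other things on the bench where they are, and do not tip any carrier over.

Things in the scene. Friction and masses are not known exactly. Their poses are not given: they have to be found in the camera images.
- full_mid (a point): Centre, 128 mm up, of a roller-hanger board carrier: aluminium frame 130 long x 110 x 10 mm, standing on two cross feet 64 mm wide, C hanger and tab on top; 256 mm tall, 0.3 kg. Axes: y along its length, z up, x to the open mouth of the C. A green circuit board 110 x 90 mm fills its frame. Starts in one of three places in a row between robot and rail, mouth to the rail, turned up to 0.55 rad.
- full_tab (a point): Centre of the black grip tab on top of the full-board carrier: 12 mm thick (x), 40 mm long (y), 42 mm high (z), 107 mm above the carrier's centre. Pinch it across its thickness from above. It stands on the hanger's upper leg, a plate 28 mm wide (x -22 to +6) whose top is 21 mm below this point. Grip with about 40 N.
- full_treads (a point): Full-board carrier: point midway between the undersides of its two grooved roller treads, 50 mm above its centre; must come to lie on the rail's top edge. Rollers at y +-24 mm, groove 12 mm wide at the tread, conical flanges 6.5 mm deep, out to x +-13. Mouth of the C below them: 46 mm high, open to +x; closed at the back by straps at x -20; its floor is 53 mm below this point.
- half_mid (a point): Centre, 128 mm up, of a roller-hanger board carrier: aluminium frame 130 long x 110 x 10 mm, standing on two cross feet 64 mm wide, C hanger and tab on top; 256 mm tall, 0.3 kg. Axes: y along its length, z up, x to the open mouth of the C. A green board of half height, 110 x 42 mm, fills only the upper half of its frame. Starts in another of the three places, likewise.
- half_tab (a point): Centre of the black grip tab on top of the half-board carrier: 12 mm thick (x), 40 mm long (y), 42 mm high (z), 107 mm above the carrier's centre. Pinch it across its thickness from above. It stands on the hanger's upper leg, a plate 28 mm wide (x -22 to +6) whose top is 21 mm below this point. Same carrier type as the full one.
- half_treads (a point): Half-board carrier: point midway between the undersides of its two grooved roller treads, 50 mm above its centre; must come to lie on the rail's top edge. Rollers at y +-24 mm, groove 12 mm wide at the tread, conical flanges 6.5 mm deep, out to x +-13. Mouth of the C as on the full-board carrier (46 mm high, open to +x, floor 53 mm below this point).
- empty_mid (a point): Centre, 128 mm up, of a roller-hanger board carrier: aluminium frame 130 long x 110 x 10 mm, standing on two cross feet 64 mm wide, C hanger and tab on top; 256 mm tall, 0.3 kg. Axes: y along its length, z up, x to the open mouth of the C. Its frame is empty, without a board. It stands in the third place and stays there.
- rail: Sloping rail of the fixed drip-dry stand: steel flat bar on edge, 10 mm thick (x), 20 mm high (z 0 to -20), falling 6 degrees, y -50 to +515 mm. Origin: middle of its top edge at the buffer's face (low end), 205 mm above the bench. y runs uphill along it, x level across, away from the robot. Carried only by 22 mm posts under its ends, y -32 and +497; 25 mm upstand at the top end.
- rail_load (a point): Point on the rail's top edge, 360 mm uphill of the buffer, the usual place at the high end to hang a carrier (carrier centre 270 to 430 mm uphill will do). Axes as the rail's. Treads set down up to 5 mm off to the side centre themselves; flanges clear the bar when lifted 7 mm, and the mouth gives 26 mm of height in all. A carrier's y lies along the rail's, mouth to +x.
- rail_buffer (a point): Middle of the face of the rubber buffer (44 mm wide, 80 mm high, below the rail's low end, 108 mm under its top edge), facing uphill. It meets the end of the carrier's frame: then the carrier's centre is 65 mm uphill of it, the next carrier's 195 mm. Carriers roll at about 0.2 m/s. Below lies a drip tray 100 mm wide, 14 mm high.
- bottle_mid (a point): white plastic rinse bottle, 60 mm across, 170 mm tall, standing on the bench near the high end of the rail, on the robot's side; this point is its centre, 85 mm up. Stays.
- brush: cleaning brush, 180 mm long (along its own y), 26 mm wide, 19 mm high, lying on the bench between the standing carriers and the rail; origin under its middle. Stays.
- parts_case: clear flat plastic parts case, 190 x 130 x 41 mm, lying on the bench beyond the low end of the row; origin centre of its underside. Stays.

How it is judged (in metres and radians):
On the way, in this order (a step that is already met when the one before it is completed fails the run):
1. the full-board carrier hangs by its rollers at the high end of the rail and is let go (x of full_mid in the frame of rail between -0.008 and 0.008 m and z of full_mid in the frame of rail between -0.055 and -0.0465 m and y of full_mid in the frame of rail between 0.27 and 0.47 m and contact force between the fingers and full below 0.05 N), for 0.1 s.
2. the full-board carrier has rolled to the buffer and rests (x of full_mid in the frame of rail between -0.008 and 0.008 m and z of full_mid in the frame of rail between -0.055 and -0.0465 m and y of full_mid in the frame of rail between 0.058 and 0.074 m and contact force between the fingers and full below 0.05 N and linear speed of full below 0.015 m/s and angle between the y axis of full_mid and the y axis of rail, either way round below 0.06 rad), for 0.2 s.
3. the half-board carrier hangs by its rollers at the high end and is let go (x of half_mid in the frame of rail between -0.008 and 0.008 m and z of half_mid in the frame of rail between -0.055 and -0.0465 m and y of half_mid in the frame of rail between 0.27 and 0.47 m and contact force between the fingers and half below 0.05 N), for 0.1 s.
At the end, for the whole second after the job is handed in: The full-board carrier hangs on the rail by both rollers with its end against the buffer, the half-board carrier hangs behind it with its end against the first (each within 7 to 9 mm along the rail, 8 mm across, 4 mm in height, aligned within 0.06 rad), both let go and at rest (all of step 2 and x of half_mid in the frame of rail between -0.008 and 0.008 m and z of half_mid in the frame of rail between -0.055 and -0.0465 m and y of half_mid in the frame of rail between 0.188 and 0.204 m and contact force between the fingers and half below 0.05 N and linear speed of half below 0.015 m/s and angle between the y axis of half_mid and the y axis of rail, either way round below 0.06 rad); the robot touches nothing.
It fails at once if a carrier is pushed or held by the gripper while it hangs on the lower part of the rail instead of rolling by itself ((x of full_mid in the frame of rail between -0.008 and 0.008 m and z of full_mid in the frame of rail between -0.055 and -0.0465 m and y of full_mid in the frame of rail between 0.03 and 0.23 m and contact force between the fingers and full above 0.5 N) or (x of half_mid in the frame of rail between -0.008 and 0.008 m and z of half_mid in the frame of rail between -0.055 and -0.0465 m and y of half_mid in the frame of rail between 0.03 and 0.23 m and contact force between the fingers and half above 0.5 N)).
It fails at once if a carrier is tipped over (angle between any of full_mid, half_mid's own z axis and vertical above 0.6 rad).
It fails at once if the empty carrier is moved more than 20 mm or tipped (distance of empty_mid from where it was at the start of the episode above 0.02 m or angle between empty_mid's own z axis and vertical above 0.25 rad).
It fails at once if the bottle, brush or parts case is moved more than 20 mm (distance of any of bottle_mid, brush, parts_case from where it was at the start of the episode above 0.02 m).
It also fails if it takes over 61 s, if anything falls off the work surface, if the arm or the gripper's body presses on something with over 40 N, if the wrist force passes 120 N, or if a joint passes its speed limit or range.

## Robot

A 6-joint arm with a two-finger parallel gripper is mounted at the origin on the work surface. World frame = base frame: x ahead of the robot, y to its left, z up, the work surface at z = 0. Lengths are in m, angles in degrees, forces in N, time in s.
With the tool pointing down it reaches from about 0.375 to 0.9 m from the base axis. Payload 3.1 kg.
Tool frame: the origin (TCP) lies where the fingers leave the gripper's body, on its centre line; the fingertips stand 70 mm ahead of it and the grasp point (between the pads) lies 51 mm ahead of it; y points along the fingers, z is the direction in which the jaws open and shut, and the axes are right-handed (so a half turn about y gives the same grasp; the last joint's range is limited). The gripper opens to 87 mm and grips with 3 to 60 N. Pads are 19 mm wide; open, the fingers measure 117 mm over their backs; the gripper's body (75 mm by 190 mm) begins 51 mm behind the grasp point.
Start: joints at [-83.451, 30.224, 82.088, -0, 67.689, -10.227], TCP at [0.18, -0.598, 0.292] pointing down, gripper open.
Joint ranges: [-176.69, 176.69], [-43.24, 126.21], [12.49, 139.97], [-82, 262], [0, 151.66], [-163.58, 163.58]. Speed limits (degrees/s): [159.86, 159.86, 180, 180, 180, 180].

## Interface

Orientations are given as a 3x3 rotation matrix whose columns are the frame's x, y, z axes.
In Python, from rig import bot gives the robot as it stands.
- The arm moves only by the shell command python3 -m pendant 'ROWS'. ROWS is JSON, a list of rows, each a list of 3 entries, a list of its own where there are three numbers: the shift along the tool's x, y, z in cm, then the turn, a rotation vector about the tool's x, y, z in rad, then the closure, from 0 (fully open) to 1 (shut). In form: [[[dx, dy, dz], [ax, ay, az], jaw], ...]. A call has 1 to 20 rows; each row shifts and turns the commanded pose from where the row before left it, along the tool's axes as they then stand; what a row does not reach is not made up. A row lasts 1/12 s, in which the tool goes at most 41.7 mm and 7.16 degrees, less where a joint would pass 70% of its speed; a pose out of reach is approached as far as the arm can. A call with a gripper value outside its range is refused whole. The fingers move at their own pace and stop on an object; the grip force is fixed at half the most. Time passes only in rows, so rows that do not move let the fingers close. It gives the time, the measured TCP pose, the force and the opening at its end, in the units of the state.
- bot.read_state(): the state, without advancing time (a new reading comes with each control period).
- bot.capture(name): name is "side" or "top" or "wrist"; returns a dict with "img" (384x512x3 uint8, red, green, blue), "fx", "fy", "cx", "cy" (pixels), "R" (3x3) and "t" (3): a world point X has camera coordinates R X + t. Camera axes: x right, y down, z forward; pixel columns grow to the right and rows downward; lengths in m; the calibration is good to about 2 mm. The wrist camera is an equidistant fisheye: a pixel r from the principal point sees the ray r / f radians off the axis. A picture is of the moment at which its call begins. There is no depth.
- bot.hand_in(): hands the job in, once; it reports no verdict.
The state is a dict: "time_s": time; "joint_positions": joint angles; "qvel": joint speeds; "tau": joint torques, N m; "position": TCP position; "tcp_rot": TCP orientation; "force": force on the tool from outside, world axes, zero at the start; "moment": the same for the moment, N m; "opening": opening from 0.0 (shut) to 1.0 (fully open).
Only numpy, scipy, OpenCV 4.12 (cv2) and the standard library are available. Lean on these libraries where they do the work, as an engineer would, in place of code of your own. Each camera call takes 0.05 s, during which the arm holds its last target.

## Working session

There is one attempt and no reset: what is moved stays moved. The work goes in short steps, Python scripts to look and compute and a shell command to move; the robot and the scene stay as the last step left them, time stands still between calls to the robot, and variables do not carry over. Pictures are saved under pics/ and viewed, and the job is handed in when it is done.

```bash
mkdir -p pics; ls; python3 - <<'E'
from rig import bot
import cv2, numpy as np
s=bot.read_state(); print({k:np.round(v,3).tolist() for k,v in s.items()})
for n in ["side","top","wrist"]:
    c=bot.capture(n); cv2.imwrite(f"pics/{n}0.png",c["img"][:,:,::-1])
    np.savez(f"{n}0.npz",**c)
    print(n,c["fx"],c["fy"],c["cx"],c["cy"],np.round(c["R"],4).tolist(),np.round(c["t"],4).tolist())
E
```

```text
pics
{'time_s': 0.0, 'joint_positions': [-83.451, 30.279, 82.156, 0.0, 67.69, -10.227], 'qvel': [-0.01, 0.034, 0.026, 0.007, -0.019, 0.013], 'tau': [-0.0, -44.004, -17.659, 0.063, 0.058, -0.0], 'position': [0.18, -0.598, 0.291], 'tcp_rot': [[-0.957, -0.0, 0.289], [-0.289, 0.002, -0.957], [-0.0, -1.0, -0.002]], 'force': [0.019, -0.142, -0.516], 'moment': [0.063, 0.025, -0.028], 'opening': 0.999}
side 433.9213206257328 433.9213206257328 254.34303124091548 186.31776457202008 [[-0.9862, -0.1653, -0.003], [-0.0911, 0.5583, -0.8246], [0.138, -0.813, -0.5657]] [0.5224, 0.235, 1.1599]
top 448.1639932877604 448.1639932877604 266.3627173629608 192.01754418029574 [[-0.0213, -0.9997, -0.0145], [-0.9972, 0.0223, -0.0716], [0.0719, 0.0129, -0.9973]] [-0.0799, 0.5738, 1.5958]
wrist 297.3186396354542 297.3186396354542 255.0657883681493 189.06638294854065 [[0.2887, -0.9574, -0.0015], [-0.9276, -0.2801, 0.2471], [-0.237, -0.0699, -0.969]] [-0.6246, -0.03, 0.3892]
```

View pics/side0.png

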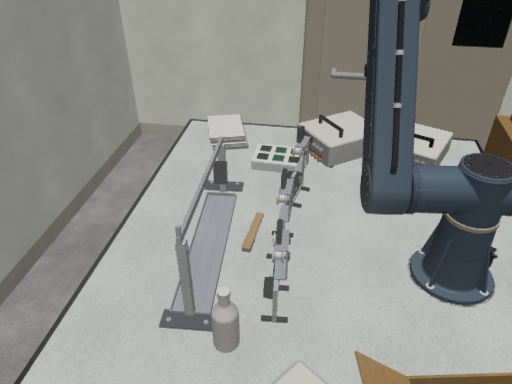

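View pics/top0.png

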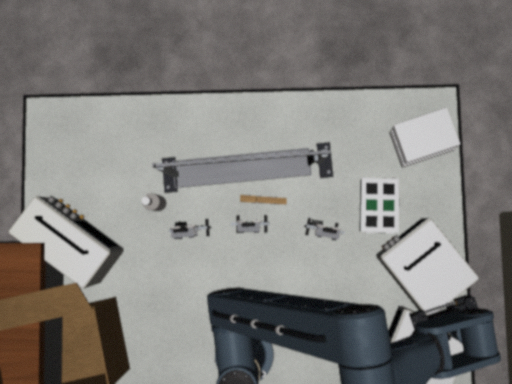

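View pics/wrist0.png

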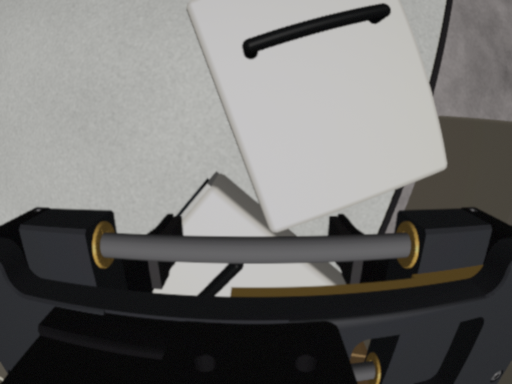

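The side view shows the rail on the left (near end is the high end, at about (180,230)), the carriers in a row at x≈275-300, and the bottle at (226,325). In the top view, the carriers are at (190,230), (252,225) and (322,228). I'll zoom in on these.

```bash
python3 - <<'E'
import cv2, numpy as np
for n,(x0,y0,x1,y1),k in [("side",(160,110,330,340),3),("top",(130,130,360,260),3.4)]:
    c=np.load(f"{n}0.npz"); i=c["img"][y0:y1,x0:x1,::-1]
    i=cv2.resize(i,None,fx=k,fy=k,interpolation=cv2.INTER_CUBIC)
    if i.shape[0]>600: i=cv2.resize(i,None,fx=600/i.shape[0],fy=600/i.shape[0])
    print(i.shape, i.shape[1]/(x1-x0)); cv2.imwrite(f"pics/{n}0z.png",i)
    print(-c["R"].T@c["t"])
E
```

```text
(600, 443, 3) 2.6058823529411765
[0.37651827 0.8981695  0.85147316]
(442, 782, 3) 3.4
[ 0.4557974  -0.11328754  1.63141727]
```

View pics/side0z.png

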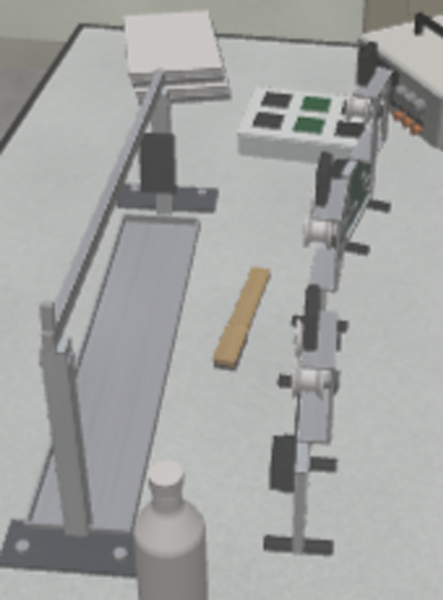

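View pics/top0z.png

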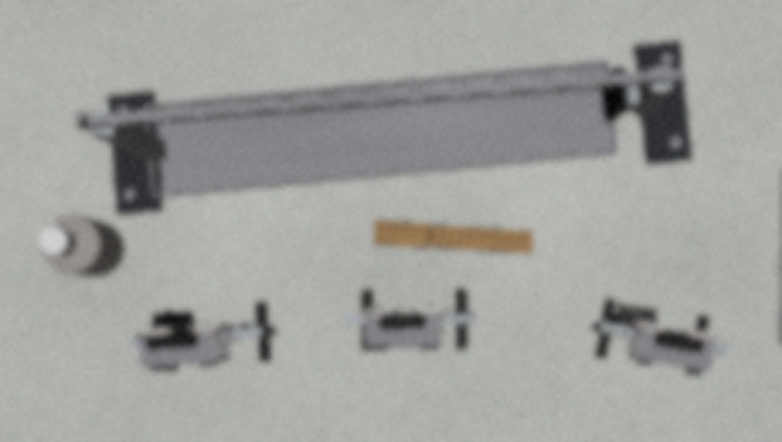

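```bash
cat > h.py <<'E'
import numpy as np, cv2
from rig import bot
def cap(n,tag):
    c=bot.capture(n); np.savez(f"{n}{tag}.npz",**c); cv2.imwrite(f"pics/{n}{tag}.png",c["img"][:,:,::-1]); return c
def ray(c,n,u,v):
    a=(u-c["cx"])/c["fx"]; b=(v-c["cy"])/c["fy"]
    if n=="wrist":
        r=np.hypot(a,b); s=np.sin(r)/r if r>1e-9 else 1; d=np.array([a*s,b*s,np.cos(r)])
    else: d=np.array([a,b,1.])
    return -c["R"].T@c["t"], c["R"].T@d
def onz(c,n,u,v,z):
    o,d=ray(c,n,u,v); return o+d*(z-o[2])/d[2]
def proj(c,n,X):
    p=c["R"]@np.asarray(X,float)+c["t"]
    if n=="wrist":
        rr=np.hypot(p[0],p[1]); th=np.arctan2(rr,p[2]); k=th/rr
        return np.array([c["cx"]+c["fx"]*p[0]*k, c["cy"]+c["fy"]*p[1]*k])
    return np.array([c["cx"]+c["fx"]*p[0]/p[2], c["cy"]+c["fy"]*p[1]/p[2]])
def tri(rays):
    A=np.zeros((3,3));b=np.zeros(3)
    for o,d in rays:
        d=d/np.linalg.norm(d);P=np.eye(3)-np.outer(d,d);A+=P;b+=P@o
    X=np.linalg.solve(A,b); return X,[np.linalg.norm((np.eye(3)-np.outer(d,d)/(d@d))@(X-o)) for o,d in rays]
def state():
    s=bot.read_state();print(round(float(s["time_s"]),2),np.round(s["position"],4),np.round(np.array(s["tcp_rot"]),4).tolist(),np.round(s["joint_positions"],1),"F",np.round(s["force"],1),s["opening"]);return s
def tool(dp):
    s=bot.read_state(); return np.array(s["tcp_rot"]).T@np.asarray(dp)*100
E
python3 - <<'E'
from h import *
c=np.load("top0.npz")
Z=lambda u,v:(130+u/3.4,130+v/3.4)
for nm,u,v,z in [("tabL",172,340,.256),("tabM",402,322,.256),("tabR",680,340,.256),("blobL",172,318,.15),("blobR",630,312,.15),("bottletop",53,240,.17),("brush",453,237,.019),("railhi",85,122,.25),("raillo",680,75,.205)]:
    print(nm,np.round(onz(c,"top",*Z(u,v),z),3))
print(-np.load("wrist0.npz")["R"].T@np.load("wrist0.npz")["t"])
E
```

```text
tabL [0.444 0.17  0.256]
tabM [ 0.456 -0.038  0.256]
tabR [ 0.434 -0.287  0.256]
blobL [0.464 0.192 0.15 ]
blobR [ 0.461 -0.253  0.15 ]
bottletop [0.542 0.302 0.17 ]
brush [ 0.544 -0.081  0.019]
railhi [0.645 0.25  0.25 ]
raillo [ 0.682 -0.301  0.205]
[ 0.24479757 -0.57920883  0.38354971]
```

```bash
python3 -m pendant '[[[-2.3,-0.9,-3.0],[0,0,0],0],[[-2.3,-0.9,-3.0],[0,0,0],0],[[-2.3,-0.9,-3.0],[0,0,0],0],[[-2.3,-0.9,-3.0],[0,0,0],0],[[-2.3,-0.9,-3.0],[0,0,0],0],[[-2.3,-0.9,-3.0],[0,0,0],0],[[-2.3,-0.9,-3.0],[0,0,0],0],[[-2.3,-0.9,-3.0],[0,0,0],0],[[-2.3,-0.9,-3.0],[0,0,0],0],[[-2.3,-0.9,-3.0],[0,0,0],0],[[-2.3,-0.9,-3.0],[0,0,0],0],[[-2.3,-0.9,-3.0],[0,0,0],0],[[-2.3,-0.9,-3.0],[0,0,0],0],[[-2.3,-0.9,-3.0],[0,0,0],0],[[-2.3,-0.9,-3.0],[0,0,0],0]]'
python3 -m pendant '[[[0,0,0],[0,-0.115,0],0],[[0,0,0],[0,-0.115,0],0],[[0,0,0],[0,-0.115,0],0],[[0,0,0],[0,-0.115,0],0],[[0,0,0],[0,-0.115,0],0],[[0,0,0],[0,-0.115,0],0],[[0,0,0],[0,-0.115,0],0],[[0,0,0],[0,-0.115,0],0],[[0,0,0],[0,-0.115,0],0],[[0,0,0],[0,-0.115,0],0],[[0,0,0],[0,-0.115,0],0]]'
python3 -c "
from h import *
state();cap('wrist','1')"
```

```text
time_s: 1.4
position: [0.3808, -0.066, 0.4277]
tcp_rot: [[-0.958, 0.0, 0.288], [-0.288, -0.0, -0.958], [-0.0, -1.0, 0.0]]
force: [0.1, 0.3, -0.1]
opening: 1.001
time_s: 2.32
position: [0.3806, -0.0678, 0.427]
tcp_rot: [[-0.007, -0.001, 1.0], [-1.0, 0.0, -0.007], [-0.0, -1.0, -0.001]]
force: [-0.2, -0.6, 0.2]
opening: 0.999
2.32 [ 0.3806 -0.0678  0.427 ] [[-0.0073, -0.0006, 1.0], [-1.0, 0.0003, -0.0073], [-0.0002, -1.0, -0.0006]] [-26.8   1.4 101.6  -0.   77.  -26.4] F [-0.2 -0.6  0.2] 0.9994484541481382
```

View pics/wrist1.png

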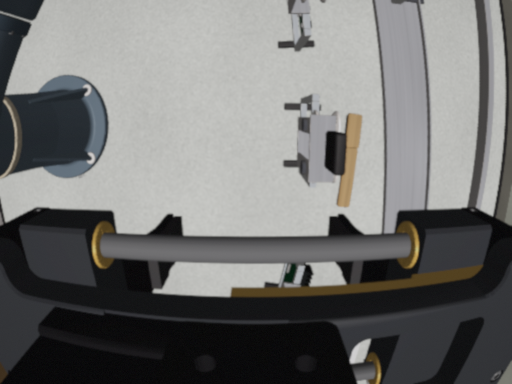

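```bash
python3 -m pendant '[[[3.8,0,-1],[0.115,0,0],0],[[3.8,0,-1],[0.115,0,0],0],[[3.8,0,-1],[0.115,0,0],0],[[3.8,0,-1],[0.115,0,0],0],[[3.8,0,-1],[0.115,0,0],0],[[3.8,0,-1],[0.115,0,0],0],[[0,0,0],[0,0,0],0]]'
python3 -c "
from h import *
state();cap('wrist','2')"
```

```text
time_s: 2.95
position: [0.3276, -0.2691, 0.4117]
tcp_rot: [[-0.022, 0.558, 0.829], [-1.0, -0.001, -0.025], [-0.013, -0.83, 0.558]]
force: [0.1, -0.4, 0.1]
opening: 1.001
2.95 [ 0.3276 -0.2691  0.4117] [[-0.0217, 0.5582, 0.8294], [-0.9997, -0.001, -0.0254], [-0.0134, -0.8297, 0.5581]] [-73.4  -0.5 112.9  37.1  62.3 -88.1] F [ 0.1 -0.4  0.1] 1.0009676357664419
```

View pics/wrist2.png

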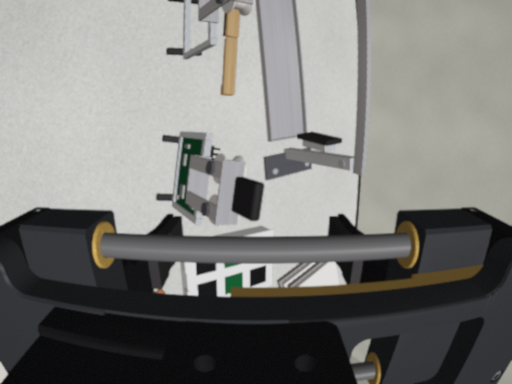

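```bash
python3 -c "
import cv2
i=cv2.imread('pics/wrist2.png')
a=i[0:240,140:300]
cv2.imwrite('pics/wrist2z.png',cv2.resize(a,None,fx=2.5,fy=2.5,interpolation=cv2.INTER_CUBIC))"
```

```text
(no output)
```

View pics/wrist2z.png

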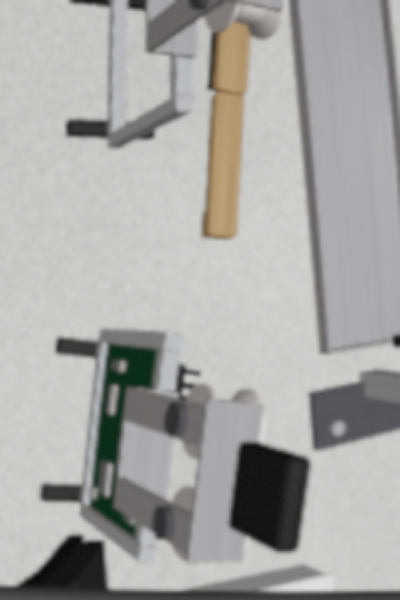

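The lower-right carrier in the image (world y≈-0.29) has a board reaching the bottom bar of its frame, so it is the full one. The middle carrier is empty, which makes the left one (y≈0.17) the half. Next I'll look straight down at the full tab.

```bash
cat >> h.py <<'E'
from scipy.spatial.transform import Rotation as Ro
def Rdown(yaw):  # carrier yaw: y axis direction = (-sin,cos); tool z = carrier x
    zx=np.array([np.cos(yaw),np.sin(yaw),0]); y=np.array([0,0,-1.]); return np.column_stack([np.cross(y,zx),y,zx])
def go(pos,yaw=None,n=None):
    s=bot.read_state();R=np.array(s["tcp_rot"]);d=R.T@(np.asarray(pos)-np.array(s["position"]))*100
    print("shift cm",np.round(d,2),"len",round(np.linalg.norm(d),1))
    if yaw is not None: print("turn",np.round(Ro.from_matrix(R.T@Rdown(yaw)).as_rotvec(),3))
E
python3 -c "
from h import *
go([.434,-.36,.42],0)"
```

```text
shift cm [9.2  5.15 9.44] len 14.2
turn [-0.59  -0.023 -0.012]
```

```bash
python3 -m pendant '[[[1.5,0,0],[-0.098,0,0],0],[[1.5,0,0],[-0.098,-0.023,0],0],[[1.5,0,0],[-0.098,0,-0.012],0],[[1.5,0,0],[-0.098,0,0],0],[[1.5,0,0],[-0.098,0,0],0],[[1.5,0,0],[-0.098,0,0],0],[[0,0,3.5],[0,0,0],0],[[0,-0.8,3.5],[0,0,0],0],[[0,0,3.5],[0,0,0],0],[[0,0,0],[0,0,0],0],[[0,0,0],[0,0,0],0]]'
python3 -c "
from h import *
state();cap('wrist','3');go([.434,-.36,.42],0)"
```

```text
time_s: 3.92
position: [0.4385, -0.3489, 0.4204]
tcp_rot: [[0.014, 0.002, 1.0], [-1.0, -0.006, 0.014], [0.006, -1.0, 0.002]]
force: [-0.7, 0.7, -0.7]
opening: 1.003
3.92 [ 0.4385 -0.3489  0.4204] [[0.014, 0.0016, 0.9999], [-0.9999, -0.0064, 0.014], [0.0064, -1.0, 0.0015]] [-49.9  17.9  81.7  -0.2  80.1 -50.6] F [-0.7  0.7 -0.7] 1.0027454854131537
shift cm [ 1.1   0.05 -0.33] len 1.1
turn [-0.001  0.013  0.006]
```

View pics/wrist3.png

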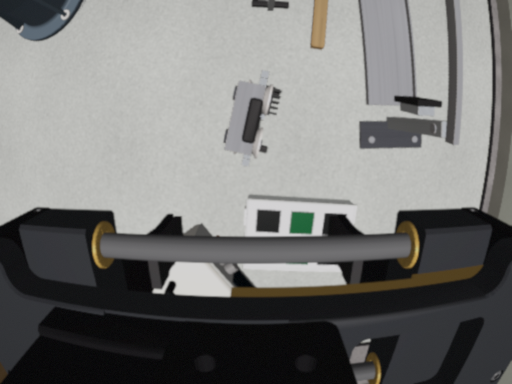

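The tab of the full carrier is seen almost straight from above at about (253,120), with the low end of the rail at upper right (455,140).

```bash
cat >> h.py <<'E'
def tabm(c,n,box,thr=60,z=.256,show=None):
    x0,y0,x1,y1=box; g=c["img"][y0:y1,x0:x1].max(2); m=(g<thr).astype(np.uint8)
    k,l,st,_=cv2.connectedComponentsWithStats(m); 
    for j in range(1,k):
        if st[j][4]<25: continue
        yy,xx=np.where(l==j); P=np.array([onz(c,n,u+x0,v+y0,z)[:2] for u,v in zip(xx,yy)])
        (cx,cy),(w,h),a=cv2.minAreaRect(P.astype(np.float32)*1000)
        mu=P.mean(0); ev,V=np.linalg.eigh(np.cov(P.T)); ax=V[:,1]*np.sign(V[1,1])
        print("comp",st[j].tolist(),"rect",np.round([cx,cy,w,h,a],1),"mean",np.round(mu,4),"yaw(y axis)",round(float(np.arctan2(-ax[0],ax[1])),3))
E
python3 -c "
from h import *
c=np.load('wrist3.npz')
print(-c['R'].T@c['t'])
for t in (45,60,75): tabm(c,'wrist',(225,75,285,165),t)
i=cv2.imread('pics/wrist3.png')[60:180,190:330]
cv2.imwrite('pics/w3z.png',cv2.resize(i,None,fx=5,fy=5,interpolation=cv2.INTER_CUBIC))"
```

```text
[ 0.43740713 -0.28163004  0.51218222]
comp [18, 24, 19, 43, 302] rect [ 435.6 -288.2   37.3   10.7   78.5] mean [ 0.4352 -0.2903] yaw(y axis) -0.194
comp [48, 14, 7, 9, 47] rect [ 455.2 -264.4    6.8    5.    79.9] mean [ 0.4551 -0.2644] yaw(y axis) -0.046
comp [18, 23, 19, 45, 547] rect [ 435.7 -288.1   38.1   11.4   78.6] mean [ 0.4354 -0.288 ] yaw(y axis) -0.202
```

View pics/w3z.png

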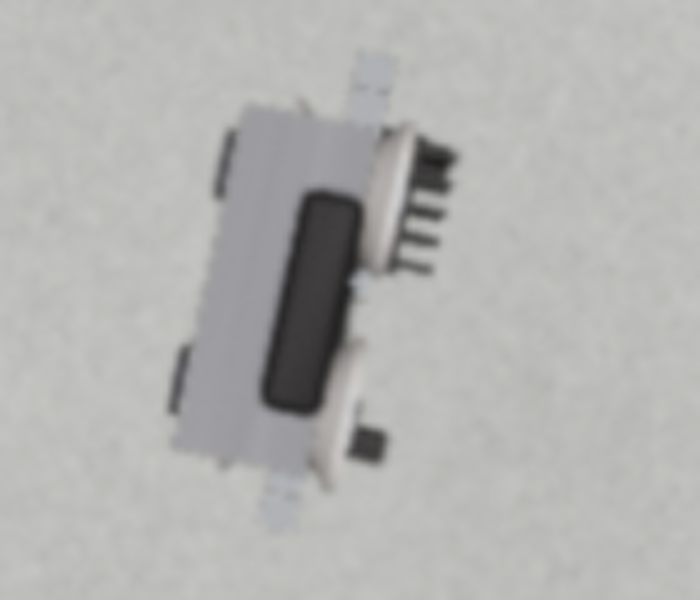

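```bash
python3 -c "
from h import *
go([.4357,-.288,.37],-.2);go([.4357,-.288,.29],-.2)"
```

```text
shift cm [-6.13  5.01 -0.07] len 7.9
turn [-0.002  0.213  0.006]
shift cm [-6.18 13.01 -0.08] len 14.4
turn [-0.002  0.213  0.006]
```

```bash
python3 -m pendant '[[[-3.1,2.5,0],[0,0,0],0],[[-3.05,2.5,0],[0,0,0],0],[[0,0,0],[0,0.107,0.003],0],[[0,0,0],[0,0.107,0.003],0],[[0,0,0],[0,0,0],0],[[0,0,0],[0,0,0],0]]'
python3 -c "
from h import *
state();cap('wrist','4');go([.4357,-.288,.29],-.2)"
```

```text
time_s: 4.47
position: [0.4352, -0.2894, 0.3709]
tcp_rot: [[-0.2, 0.003, 0.98], [-0.98, -0.001, -0.2], [0.001, -1.0, 0.004]]
force: [0.6, -0.8, 0.4]
opening: 0.999
4.47 [ 0.4352 -0.2894  0.3709] [[-0.2003, 0.0034, 0.9797], [-0.9797, -0.0014, -0.2002], [0.0007, -1.0, 0.0036]] [-45.9  17.1  90.9   0.1  71.8 -34.4] F [ 0.6 -0.8  0.4] 0.9992737956081934
shift cm [-0.18  8.1  -0.04] len 8.1
turn [-0.004 -0.002  0.001]
```

View pics/wrist4.png

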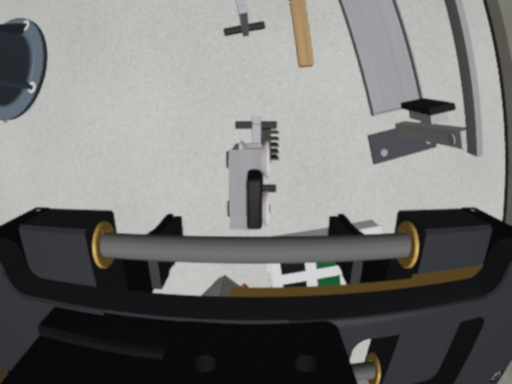

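The tab is now upright in the image at (255,200), centred between the fingers (x≈165 and 345). I'll descend and grip.

```bash
python3 -m pendant '[[[-0.18,3,0],[-0.004,0,0],0],[[0,3,0],[0,0,0],0],[[0,2.1,0],[0,0,0],0],[[0,0,0],[0,0,0],0.6],[[0,0,0],[0,0,0],1],[[0,0,0],[0,0,0],1],[[0,0,0],[0,0,0],1],[[0,0,0],[0,0,0],1],[[0,0,0],[0,0,0],1],[[0,0,0],[0,0,0],1]]'
python3 -c "
from h import *
state()"
```

```text
time_s: 5.35
position: [0.4367, -0.2882, 0.2903]
tcp_rot: [[-0.202, 0.001, 0.979], [-0.979, -0.001, -0.202], [0.001, -1.0, 0.001]]
force: [1.3, -0.5, -0.3]
opening: 0.551
5.35 [ 0.4367 -0.2882  0.2903] [[-0.2018, 0.001, 0.9794], [-0.9794, -0.0011, -0.2018], [0.0009, -1.0, 0.0012]] [-45.7  22.5  96.8  -0.   60.6 -34. ] F [ 1.3 -0.5 -0.3] 0.5508239329937453
```

```bash
python3 -m pendant '[[[0,0,0],[0,0,0],1],[[0,0,0],[0,0,0],1],[[0,0,0],[0,0,0],1],[[0,0,0],[0,0,0],1],[[0,0,0],[0,0,0],1],[[0,0,0],[0,0,0],1],[[0,0,0],[0,0,0],1],[[0,0,0],[0,0,0],1]]'
python3 -c "
from h import *
state()"
```

```text
time_s: 6.02
position: [0.4362, -0.2878, 0.2894]
tcp_rot: [[-0.202, -0.001, 0.979], [-0.979, 0.0, -0.202], [-0.0, -1.0, -0.001]]
force: [-1.3, 0.0, 0.4]
opening: 0.139
6.02 [ 0.4362 -0.2878  0.2894] [[-0.2018, -0.0009, 0.9794], [-0.9794, 0.0004, -0.2018], [-0.0002, -1.0, -0.001]] [-45.7  22.6  96.8  -0.   60.6 -34. ] F [-1.3  0.   0.4] 0.13893859935933756
```

```bash
python3 -m pendant '[[[0,0,0],[0,0,0],1],[[0,-1.5,0],[0,0,0],1],[[0,-2.5,0],[0,0,0],1],[[0,-2.5,0],[0,0,0],1],[[0,-2.5,0],[0,0,0],1],[[0,0,1.5],[0,0,0],1],[[0,0,2.5],[0,0,0],1],[[0,0,2.5],[0,0,0],1],[[0,0,2.5],[0,0,0],1],[[0,0,2.5],[0,-0.067,0],1],[[0,0,1.5],[0,-0.067,0],1],[[0,0,0],[0,-0.067,0],1],[[0,0,0],[0,-0.067,0],1],[[0,0,0],[0,0,0],1]]'
python3 -c "
from h import *
state();go([.575,-.05,.38],.067)"
```

```text
time_s: 7.18
position: [0.564, -0.3128, 0.3776]
tcp_rot: [[0.066, -0.002, 0.998], [-0.998, 0.002, 0.066], [-0.002, -1.0, -0.002]]
force: [0.8, 0.1, -3.8]
opening: 0.133
7.18 [ 0.564  -0.3128  0.3776] [[0.0661, -0.0024, 0.9978], [-0.9978, 0.0022, 0.0661], [-0.0023, -1.0, -0.0022]] [-38.9  27.5  72.9   0.   79.8 -42.7] F [ 0.8  0.1 -3.8] 0.13305458183742477
shift cm [-26.15  -0.19   2.83] len 26.3
turn [ 0.002 -0.001 -0.002]
```

```bash
python3 -m pendant '[[[-1.5,0,0.3],[0,0,0],1],[[-3,0,0.3],[0,0,0],1],[[-3.5,0,0.4],[0,0,0],1],[[-3.5,0,0.4],[0,0,0],1],[[-3.5,0,0.4],[0,0,0],1],[[-3.5,0,0.4],[0,0,0],1],[[-3.5,0,0.4],[0,0,0],1],[[-2.7,0,0.2],[0,0,0],1],[[-1.4,0,0],[0,0,0],1],[[0,0,0],[0,0,0],1],[[0,0,0],[0,0,0],1]]'
python3 -c "
from h import *
state();cap('wrist','5');cap('side','5')"
```

```text
time_s: 8.1
position: [0.5747, -0.0503, 0.3795]
tcp_rot: [[0.066, -0.0, 0.998], [-0.998, -0.001, 0.066], [0.001, -1.0, -0.0]]
force: [-0.9, -1.0, -3.7]
opening: 0.134
8.1 [ 0.5747 -0.0503  0.3795] [[0.0657, -0.0003, 0.9978], [-0.9978, -0.0011, 0.0657], [0.001, -1.0, -0.0004]] [-16.1  21.4  82.8  -0.1  75.8 -19.8] F [-0.9 -1.  -3.7] 0.13398477419977345
```

View pics/wrist5.png

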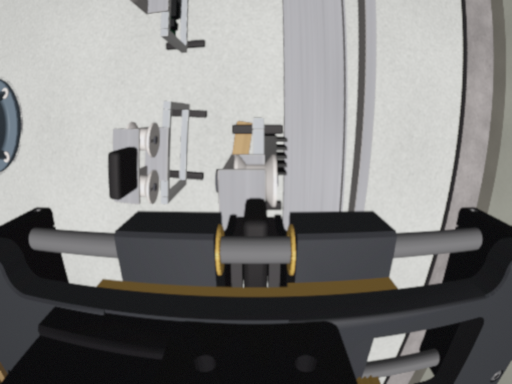

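View pics/side5.png

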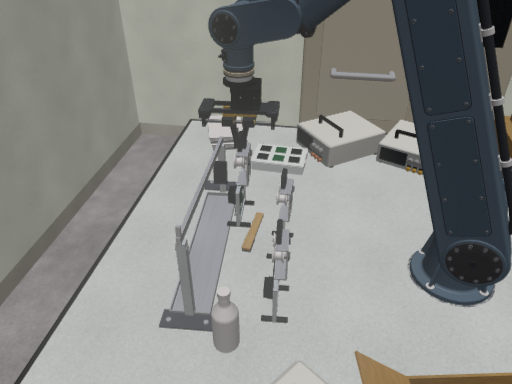

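The wrist picture shows the carrier hanging in the gripper (its front at (255,190)), with the rail bar running down at column ≈360-375. I'll measure the edges of the bar.

```bash
python3 -c "
from h import *
c=np.load('wrist5.npz'); im=c['img'].astype(int)
for r in (10,50,90,130,170,200): print(r,[int(v) for v in im[r,335:392].mean(1)])
i=c['img'][0:210,270:420,::-1]
cv2.imwrite('pics/w5z.png',cv2.resize(i,None,fx=2.8,fy=2.8,interpolation=cv2.INTER_CUBIC))
t=np.load('top0.npz')['img'][135:190,145:345,::-1]
cv2.imwrite('pics/t0z.png',cv2.resize(t,None,fx=4,fy=4,interpolation=cv2.INTER_CUBIC))"
```

```text
10 [177, 177, 178, 179, 181, 176, 155, 118, 138, 171, 190, 200, 205, 205, 205, 207, 207, 206, 205, 206, 206, 202, 181, 126, 84, 81, 81, 82, 83, 101, 141, 168, 175, 175, 175, 173, 174, 175, 176, 177, 183, 196, 201, 201, 202, 206, 208, 208, 207, 205, 206, 207, 206, 204, 203, 204, 204]
50 [178, 177, 177, 177, 178, 179, 178, 170, 137, 118, 154, 182, 198, 205, 206, 206, 206, 205, 206, 208, 209, 208, 198, 153, 98, 81, 82, 81, 83, 94, 131, 164, 175, 176, 176, 175, 175, 176, 177, 178, 183, 196, 207, 210, 209, 206, 205, 206, 206, 206, 207, 205, 203, 204, 206, 207, 208]
90 [177, 176, 175, 175, 177, 177, 177, 173, 154, 117, 128, 173, 194, 206, 210, 210, 210, 210, 212, 213, 213, 203, 156, 99, 82, 82, 82, 82, 93, 127, 163, 174, 175, 175, 175, 176, 176, 177, 178, 183, 196, 208, 211, 212, 211, 209, 210, 211, 212, 212, 212, 211, 209, 210, 210, 210, 210]
130 [180, 179, 180, 181, 181, 182, 181, 172, 144, 127, 158, 185, 202, 207, 210, 210, 210, 211, 212, 202, 159, 102, 83, 84, 83, 83, 93, 130, 166, 174, 175, 176, 177, 177, 177, 178, 179, 186, 204, 212, 213, 211, 209, 209, 212, 213, 211, 210, 209, 208, 207, 207, 207, 209, 209, 208, 207]
170 [186, 186, 186, 187, 189, 185, 162, 124, 143, 180, 201, 211, 214, 212, 210, 209, 197, 149, 96, 83, 83, 84, 84, 110, 158, 175, 177, 177, 179, 179, 180, 179, 180, 186, 199, 210, 211, 208, 209, 211, 211, 208, 208, 209, 210, 210, 210, 211, 210, 210, 208, 208, 208, 209, 210, 211, 211]
200 [185, 186, 189, 185, 165, 127, 135, 177, 197, 208, 212, 213, 210, 193, 147, 99, 85, 85, 85, 97, 133, 165, 179, 180, 181, 182, 182, 181, 182, 184, 192, 206, 211, 211, 210, 210, 211, 211, 211, 210, 210, 209, 210, 212, 211, 210, 210, 210, 211, 211, 212, 212, 213, 213, 216, 214, 213]
```

View pics/w5z.png

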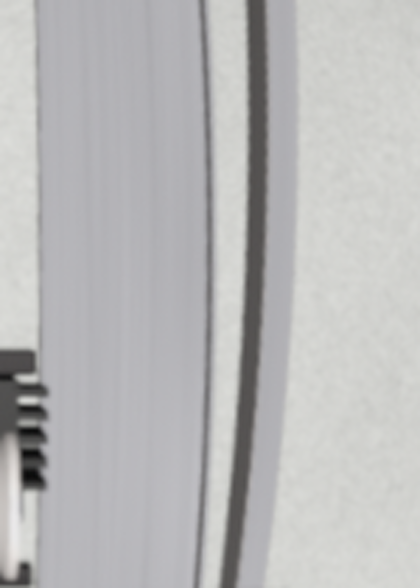

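View pics/t0z.png

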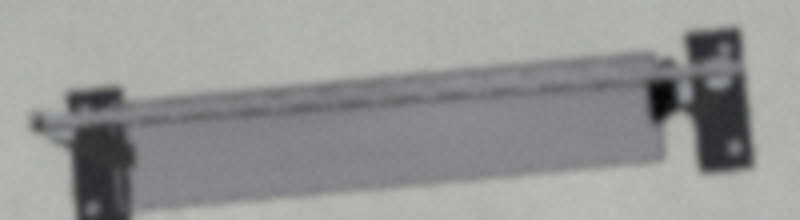

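```bash
cat > rail.py <<'E'
from h import *
t=np.load('top0.npz')
hi=onz(t,'top',145+33/4,135+122/4,.2838); lo=onz(t,'top',145+742/4,135+68/4,.2)
print("hi",hi,"lo",lo,"len",np.linalg.norm((hi-lo)[:2]))
def fit(c,rows,c0,c1,yo):
    im=c['img'].astype(float).mean(2); A=[];B=[]
    for r in rows:
        row=im[r,c0:c1]; k=int(np.argmin(row))
        j=k
        while row[j]<130: j+=1
        n=c0+j-1+(130-row[j-1])/(row[j]-row[j-1])
        while row[j]<192: j+=1
        f=c0+j-1+(192-row[j-1])/(row[j]-row[j-1])
        for lst,u in ((A,n),(B,f)):
            z=.22
            for _ in range(5):
                P=onz(c,'wrist',u,r,z); z=.205+(P[1]-yo)*np.tan(np.radians(6))
            lst.append(P)
    A=np.array(A);B=np.array(B);M=(A+B)/2
    print("width mm",np.round((B[:,0]-A[:,0])*1000,1))
    p=np.polyfit(M[:,1],M[:,0],1); print("x = %.4f + %.4f*y ; yaw %.4f; resid mm %.2f; y range"%(p[1],p[0],-np.arctan(p[0]),1000*np.std(M[:,0]-np.polyval(p,M[:,1]))),M[:,1].min(),M[:,1].max())
    return p
if __name__=="__main__":
    d=(hi-lo)[:2]/np.linalg.norm((hi-lo)[:2]); o=lo[:2]+d*.050*np.cos(np.radians(6)); print("origin(top)",o,"from hi:",hi[:2]-d*.515*np.cos(np.radians(6)),"yaw",np.arctan2(-d[0],d[1]))
    fit(np.load('wrist5.npz'),range(5,205,12),352,400,o[1])
E
python3 rail.py
```

```text
hi [0.64137946 0.24615342 0.2838    ] lo [ 0.68335942 -0.30376089  0.2       ] len 0.5515143368076939
origin(top) [ 0.67957439 -0.25417905] from hi: [ 0.68036529 -0.26453944] yaw 0.07619132472034375
width mm [9.6 9.6 9.7 9.6 9.5 9.7 9.6 9.5 9.4 9.6 9.5 9.4 9.5 9.6 9.6 9.9 9.3]
x = 0.6654 + -0.0719*y ; yaw 0.0717; resid mm 0.06; y range -0.04758562869319656 0.11776971346924507
```

```bash
cat > tgt.py <<'E'
from h import *
YAW=.072; O=np.array([.6654+.0719*.259,-.259,.205])
Rr=Ro.from_euler('z',YAW).as_matrix()@Ro.from_euler('x',6,degrees=True).as_matrix()
B=np.array([[0,0,1],[-1,0,0],[0,-1,0.]])  # columns tool axes in carrier frame: x=-y, y=-z, z=+x
RT=Rr@B
def tgt(x,y,lift,h=.1114,dx=0,dy=0):
    P=O+Rr@np.array([x,y,h+lift]); s=bot.read_state(); R=np.array(s["tcp_rot"])
    rv=Ro.from_matrix(R.T@RT).as_rotvec()
    print("TCP",np.round(P,4),"turn",np.round(rv,3),"shift(now axes)",np.round(R.T@(P-s["position"])*100,2),"shift(final axes)",np.round(RT.T@(P-s["position"])*100,2))
E
python3 -c "
from tgt import *
tgt(-.09,.36,.018);tgt(0,.36,.018);tgt(0,.36,0)"
```

```text
TCP [0.5695 0.0781 0.3713] turn [-0.    -0.009  0.106] shift(now axes) [-13.02   0.8    0.26] shift(final axes) [-12.86   2.17   0.37]
TCP [0.6592 0.0846 0.3713] turn [-0.    -0.009  0.106] shift(now axes) [-13.1    0.8    9.26] shift(final axes) [-12.86   2.17   9.37]
TCP [0.6591 0.0865 0.3534] turn [-0.    -0.009  0.106] shift(now axes) [-13.29   2.59   9.26] shift(final axes) [-12.86   3.97   9.37]
```

```bash
python3 -m pendant '[[[-1.5,0,0],[0,0,0],1],[[-3,0.2,0],[0,0,0],1],[[-3.2,0.2,0],[0,0,0],1],[[-3.2,0.2,0.1],[0,0,0],1],[[-2.1,0.2,0.1],[0,0,0],1],[[0,0,0],[0,-0.004,0.053],1],[[0,0,0],[0,-0.005,0.053],1],[[0,0,0],[0,0,0],1],[[0,0,0],[0,0,0],1]]'
python3 -c "
from tgt import *
state();cap('wrist','6');cap('side','6');cap('top','6')
tgt(-.09,.36,.018);tgt(0,.36,.018)"
```

```text
time_s: 8.95
position: [0.5692, 0.0769, 0.3713]
tcp_rot: [[0.07, -0.007, 0.998], [-0.992, 0.104, 0.07], [-0.104, -0.995, 0.0]]
force: [0.1, -0.7, -3.5]
opening: 0.14
8.95 [0.5692 0.0769 0.3713] [[0.07, -0.007, 0.9975], [-0.9921, 0.1035, 0.0703], [-0.1037, -0.9946, 0.0003]] [ -5.9  21.5  84.1   6.1  75.5 -11.5] F [ 0.1 -0.7 -3.5] 0.13994340507572953
TCP [0.5695 0.0781 0.3713] turn [-0.  0. -0.] shift(now axes) [-0.    0.01  0.06] shift(final axes) [-0.    0.01  0.06]
TCP [0.6592 0.0846 0.3713] turn [-0.  0. -0.] shift(now axes) [-0.    0.02  9.06] shift(final axes) [-0.    0.01  9.06]
```

View pics/wrist6.png

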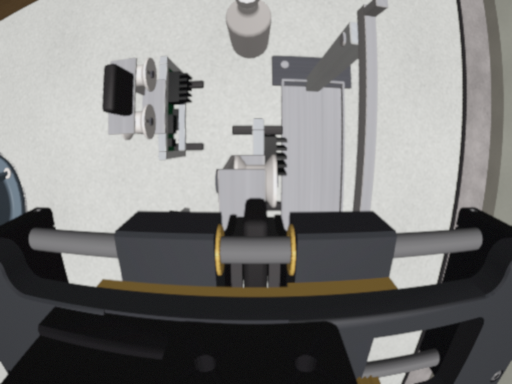

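View pics/side6.png

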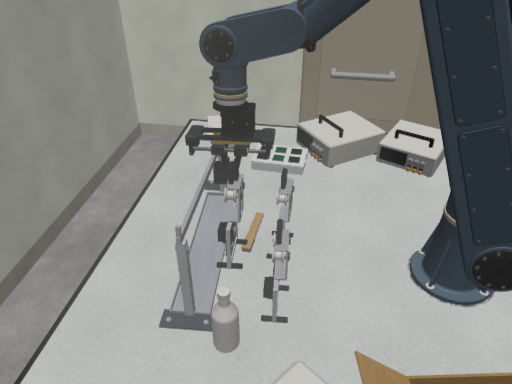

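The wrist view shows the high end with its upstand at (372,8), the bottle at (247,25), the half carrier at (150,100), and the carried carrier still straight at (255,185). I'll refit the rail here.

```bash
python3 -c "
from rail import *
c=np.load('wrist6.npz')
p=fit(c,range(70,205,12),352,400,-.259)
for z in (.259,.284): print(onz(c,'wrist',372,8,z))
w=np.load('wrist4.npz'); i=w['img'][60:180,350:512,::-1]; cv2.imwrite('pics/w4z.png',cv2.resize(i,None,fx=4.5,fy=4.5,interpolation=cv2.INTER_CUBIC))
i=c['img'][0:70,320:420,::-1]; cv2.imwrite('pics/w6z.png',cv2.resize(i,None,fx=6,fy=6,interpolation=cv2.INTER_CUBIC))
from tgt import *
print('expected end',O+Rr@np.array([0,.515,.025]))"
```

```text
hi [0.64137946 0.24615342 0.2838    ] lo [ 0.68335942 -0.30376089  0.2       ] len 0.5515143368076939
width mm [9.4 9.5 9.3 9.3 9.3 9.3 9.4 9.2 9.4 9.4 9.3 9.2]
x = 0.6651 + -0.0731*y ; yaw 0.0730; resid mm 0.04; y range 0.09563259108911246 0.20073389852433707
[0.64930929 0.25308353 0.259     ]
[0.6393338  0.23890305 0.284     ]
expected end [0.64736507 0.24924534 0.28369521]
```

View pics/w6z.png

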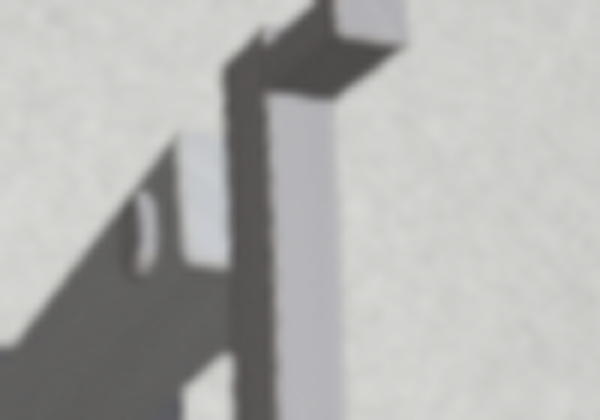

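View pics/w4z.png

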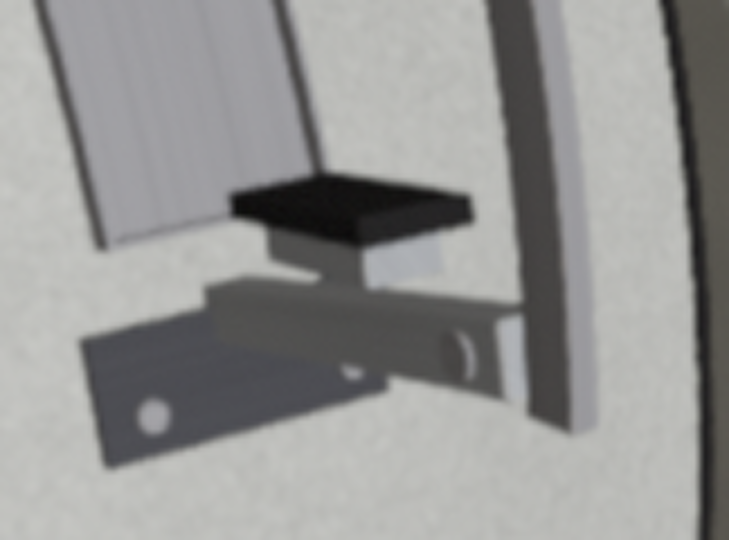

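```bash
python3 -c "
from tgt import *
w=np.load('wrist4.npz'); 
for z in (.19,.2,.21): print(onz(w,'wrist',479.6,155.8,z))
print('exp',O+Rr@np.array([0,-.05,0]))
c=np.load('wrist6.npz'); print(onz(c,'wrist',370,15.8,.257))
# joint rays for low end: wrist4, wrist3, top
w3=np.load('wrist3.npz');i=w3['img'][90:160,400:490,::-1]; cv2.imwrite('pics/w3l.png',cv2.resize(i,None,fx=7,fy=7,interpolation=cv2.INTER_CUBIC))
s=np.load('side0.npz');i=s['img'][120:260,160:250,::-1]; cv2.imwrite('pics/s0l.png',cv2.resize(i,None,fx=4.2,fy=4.2,interpolation=cv2.INTER_CUBIC))
for X in (O+Rr@np.array([0,-.05,0]),O+Rr@np.array([0,.515,.025]),O+Rr@np.array([0,.36,0]),O): print(proj(s,'side',X))
"
```

```text
[ 0.6964502  -0.30599486  0.19      ]
[ 0.68736403 -0.3029903   0.2       ]
[ 0.67827787 -0.29998574  0.21      ]
exp [ 0.68759929 -0.30859726  0.19977358]
[0.64814256 0.24637668 0.257     ]
[221.53094245 134.99775087]
[176.91616944 226.08394222]
[194.00111542 198.78023275]
[218.95804194 140.95877562]
```

View pics/s0l.png

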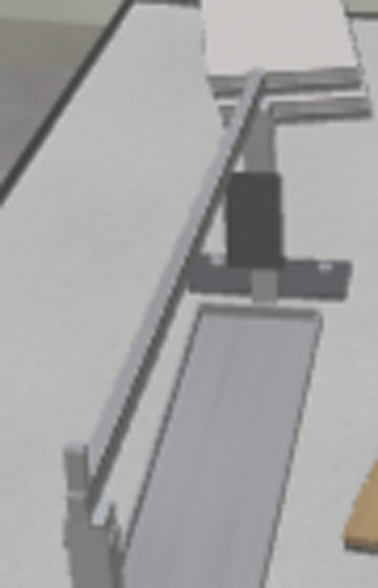

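The rail heights and ends agree across views to within 1-2 mm. Now I'll insert the carrier over the bar.

```bash
python3 -m pendant '[[[0,0,1.2],[0,0,0],1],[[0,0,2],[0,0,0],1],[[0,0,2],[0,0,0],1],[[0,0,1.8],[0,0,0],1],[[0,0,1.3],[0,0,0],1],[[0,0,0.75],[0,0,0],1],[[0,0,0],[0,0,0],1],[[0,0,0],[0,0,0],1]]'
python3 -c "
from tgt import *
state();cap('wrist','7');cap('side','7')
tgt(0,.36,.018);tgt(0,.36,0)
i=cv2.imread('pics/side7.png')[90:310,150:300];cv2.imwrite('pics/s7z.png',cv2.resize(i,None,fx=2.7,fy=2.7,interpolation=cv2.INTER_CUBIC))"
```

```text
time_s: 9.77
position: [0.6584, 0.0855, 0.371]
tcp_rot: [[0.073, -0.009, 0.997], [-0.992, 0.105, 0.074], [-0.106, -0.994, -0.002]]
force: [-0.4, 0.3, -4.2]
opening: 0.138
9.77 [0.6584 0.0855 0.371 ] [[0.073, -0.0093, 0.9973], [-0.9917, 0.1053, 0.0736], [-0.1057, -0.9944, -0.0015]] [-4.4 29.4 70.7  6.1 80.9 -9.6] F [-0.4  0.3 -4.2] 0.13771836621863578
TCP [0.6592 0.0846 0.3713] turn [ 0.002  0.002 -0.001] shift(now axes) [ 0.11 -0.01  0.13] shift(final axes) [ 0.11 -0.01  0.13]
TCP [0.6591 0.0865 0.3534] turn [ 0.002  0.002 -0.001] shift(now axes) [0.11 1.79 0.13] shift(final axes) [0.11 1.79 0.13]
```

View pics/wrist7.png

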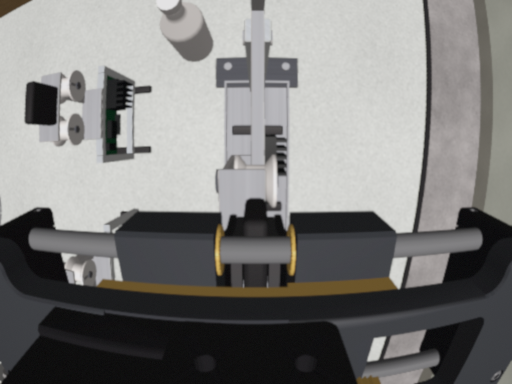

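View pics/s7z.png

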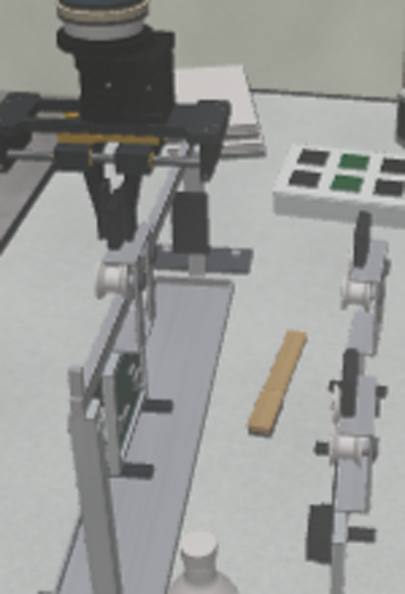

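The bar (column 258) runs through the mouth below the rollers, which span about 232-277. I'll lower the carrier gently.

```bash
python3 -m pendant '[[[0,0.5,0.1],[0.002,0.002,0],1],[[0,0.6,0],[0,0,0],1],[[0,0.3,0],[0,0,0],1],[[0,0.1,0],[0,0,0],1],[[0,0.1,0],[0,0,0],1],[[0,0,0],[0,0,0],1]]'
python3 -c "
from tgt import *
state();tgt(0,.36,0)"
python3 -m pendant '[[[0,0.1,0],[0,0,0],1],[[0,0,0],[0,0,0],1]]'
python3 -m pendant '[[[0,0.1,0],[0,0,0],1],[[0,0,0],[0,0,0],1]]'
```

```text
time_s: 10.37
position: [0.6597, 0.0874, 0.3553]
tcp_rot: [[0.071, -0.006, 0.997], [-0.992, 0.106, 0.071], [-0.106, -0.994, 0.002]]
force: [-0.4, 0.2, -3.8]
opening: 0.136
10.37 [0.6597 0.0874 0.3553] [[0.0711, -0.006, 0.9974], [-0.9918, 0.1058, 0.0714], [-0.106, -0.9944, 0.0015]] [-4.2 30.1 71.9  6.1 78.9 -9.6] F [-0.4  0.2 -3.8] 0.13624832610233079
TCP [0.6591 0.0865 0.3534] turn [-0.002 -0.    -0.001] shift(now axes) [ 0.1   0.17 -0.06] shift(final axes) [ 0.1   0.18 -0.06]
time_s: 10.53
position: [0.6599, 0.0874, 0.3546]
tcp_rot: [[0.071, -0.005, 0.997], [-0.992, 0.106, 0.071], [-0.106, -0.994, 0.002]]
force: [-0.1, -0.7, -2.8]
opening: 0.133
time_s: 10.7
position: [0.6598, 0.0875, 0.3535]
tcp_rot: [[0.071, -0.006, 0.997], [-0.992, 0.106, 0.071], [-0.106, -0.994, 0.002]]
force: [-0.6, -0.4, -3.3]
opening: 0.13
```

```bash
python3 -m pendant '[[[0,0.08,0],[0,0,0],1],[[0,0,0],[0,0,0],1]]' | sed -n '2p;6,7p'
python3 -m pendant '[[[0,0.08,0],[0,0,0],1],[[0,0,0],[0,0,0],1]]'| sed -n '2p;4p'
python3 -m pendant '[[[0,0.08,0],[0,0,0],1],[[0,0,0],[0,0,0],1]]'| sed -n '2p;4p'
python3 -c "
from tgt import *
cap('wrist','8');cap('side','8')
i=cv2.imread('pics/side8.png')[90:310,150:300];cv2.imwrite('pics/s8z.png',cv2.resize(i,None,fx=2.7,fy=2.7,interpolation=cv2.INTER_CUBIC))"
```

```text
position: [0.6599, 0.0876, 0.3531]
position: [0.6599, 0.0876, 0.3529]
force: [-0.4, -0.5, 0.2]
position: [0.6599, 0.0877, 0.3528]
force: [-2.8, -0.8, 5.0]
```

View pics/s8z.png

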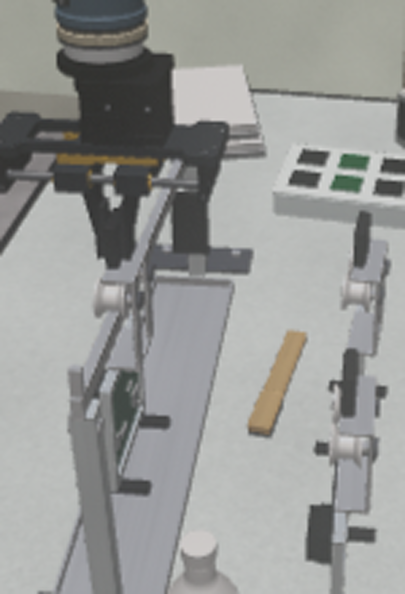

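View pics/wrist8.png

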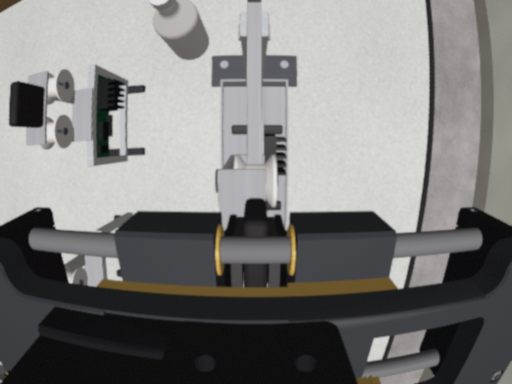

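The seat height (0.353) matches the prediction, and the force reverses to about +5 N, so the treads are on the rail. I'll ease off slightly and let go.

```bash
python3 -m pendant '[[[0,-0.08,0],[0,0,0],1],[[0,0,0],[0,0,0],0.3],[[0,0,0],[0,0,0],0.3],[[0,0,0],[0,0,0],0.3],[[0,0,0],[0,0,0],0.3],[[0,0,0],[0,0,0],0.3]]'
python3 -c "
from tgt import *
cap('side','9')
i=cv2.imread('pics/side9.png')[90:310,150:300];cv2.imwrite('pics/s9z.png',cv2.resize(i,None,fx=2.7,fy=2.7,interpolation=cv2.INTER_CUBIC))"
```

```text
time_s: 11.8
position: [0.6598, 0.0878, 0.3516]
tcp_rot: [[0.071, -0.006, 0.997], [-0.992, 0.106, 0.071], [-0.106, -0.994, 0.002]]
force: [0.8, -0.3, 0.0]
opening: 0.43
```

View pics/s9z.png

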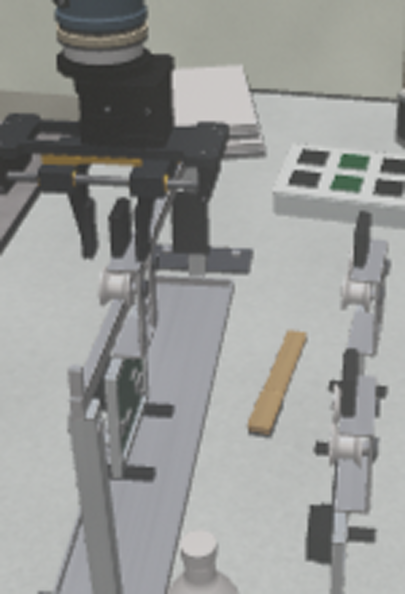

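```bash
python3 -m pendant '[[[0,-2.5,0],[0,0,0],0],[[0,-3,0],[0,0,0],0],[[0,-3,0],[0,0,0],0],[[0,0,0],[0,0,0],0],[[0,0,0],[0,0,0],0]]'
python3 -c "
from tgt import *
cap('side','10');state();go([.44,.10,.43],0)
i=cv2.imread('pics/side10.png')[90:310,150:300];cv2.imwrite('pics/s10z.png',cv2.resize(i,None,fx=2.7,fy=2.7,interpolation=cv2.INTER_CUBIC))"
```

```text
time_s: 12.27
position: [0.661, 0.0786, 0.4391]
tcp_rot: [[0.072, 0.0, 0.997], [-0.992, 0.105, 0.071], [-0.105, -0.994, 0.008]]
force: [0.6, -0.2, -0.3]
opening: 0.858
12.32 [0.6602 0.0787 0.4369] [[0.0712, -0.0045, 0.9975], [-0.9918, 0.1057, 0.0713], [-0.1057, -0.9944, 0.0031]] [-5.  26.9 65.   6.  88.9 -9.2] F [ 0.3  0.3 -0.4] 0.8998645978366663
shift cm [ -3.61   1.01 -21.82] len 22.1
turn [ 0.001  0.071 -0.106]
```

View pics/s10z.png

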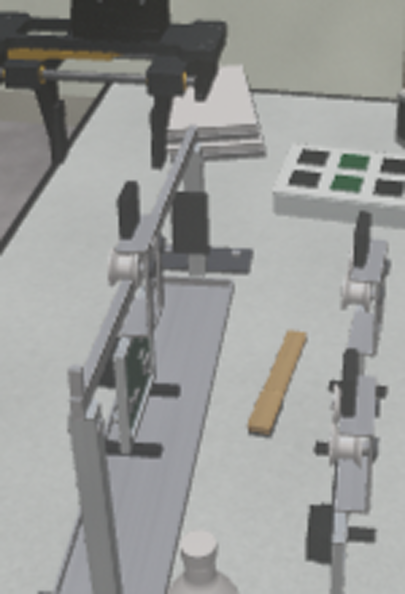

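The carrier is rolling down freely. Next, a view of the half carrier.

```bash
python3 -m pendant '[[[-0.5,0.1,-3.1],[0,0,0],0],[[-0.5,0.1,-3.1],[0,0,0],0],[[-0.5,0.1,-3.1],[0,0,0],0],[[-0.5,0.2,-3.1],[0,0,0],0],[[-0.5,0.2,-3.1],[0,0.035,-0.053],0],[[-0.5,0.2,-3.1],[0,0.036,-0.053],0],[[-0.5,0,-3.1],[0,0,0],0],[[0,0,0],[0,0,0],0],[[0,0,0],[0,0,0],0]]'
python3 -c "
from tgt import *
state();c=cap('wrist','11');cap('side','11')
for t in (45,60,75): tabm(c,'wrist',(200,60,330,200),t)
i=cv2.imread('pics/side11.png')[90:310,150:300];cv2.imwrite('pics/s11z.png',cv2.resize(i,None,fx=2.7,fy=2.7,interpolation=cv2.INTER_CUBIC))"
```

```text
time_s: 13.07
position: [0.4395, 0.1027, 0.4291]
tcp_rot: [[0.002, -0.004, 1.0], [-1.0, 0.0, 0.002], [-0.0, -1.0, -0.004]]
force: [0.7, 0.0, -0.2]
opening: 1.002
13.07 [0.4395 0.1027 0.4291] [[0.0019, -0.0044, 1.0], [-1.0, 0.0002, 0.0019], [-0.0002, -1.0, -0.0044]] [-1.1  7.7 94.2  0.  78.4 -1.2] F [ 0.7  0.  -0.2] 1.0020855480546718
comp [57, 28, 13, 42, 249] rect [446.1 175.   10.4  37.    4.2] mean [0.4462 0.1737] yaw(y axis) 0.083
comp [74, 20, 5, 7, 26] rect [457.  198.    3.5   5.4   1. ] mean [0.457  0.1981] yaw(y axis) 0.154
comp [57, 28, 14, 42, 486] rect [4.461e+02 1.750e+02 1.150e+01 3.670e+01 3.000e-01] mean [0.4458 0.1751] yaw(y axis) 0.061
```

View pics/wrist11.png

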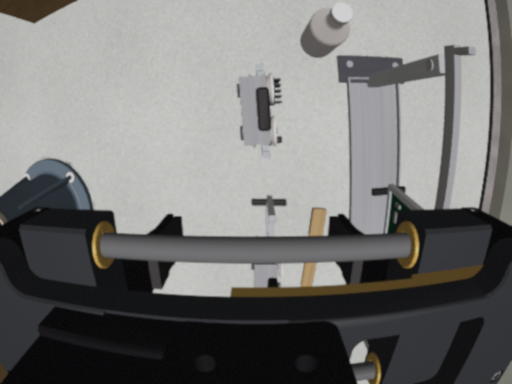

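View pics/s11z.png

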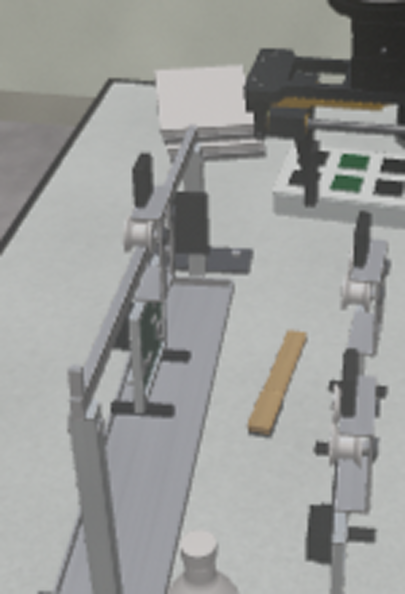

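The tab of the half carrier is at (264,108), about (0.446, 0.175) with yaw ≈0.07. The full carrier is still rolling freely. I'll go above the half tab.

```bash
python3 -c "
from h import *
go([.446,.175,.37],.07)"
python3 -m pendant '[[[-2.4,2,0.2],[0,-0.035,0],0],[[-2.4,2,0.2],[0,-0.035,0],0],[[-2.4,1.9,0.1],[0,0,0],0],[[0,0,0],[0,0,0],0],[[0,0,0],[0,0,0],0]]'
python3 -c "
from h import *
go([.446,.175,.29],.07);c=cap('wrist','12');
i=c['img'][110:250,150:360,::-1]; cv2.imwrite('pics/w12z.png',cv2.resize(i,None,fx=3.8,fy=3.8,interpolation=cv2.INTER_CUBIC))
tabm(c,'wrist',(235,160,285,228),60)"
```

```text
shift cm [-7.29  5.96  0.41] len 9.4
turn [ 0.002 -0.069 -0.   ]
time_s: 13.58
position: [0.4445, 0.1746, 0.3696]
tcp_rot: [[0.072, -0.005, 0.997], [-0.997, -0.001, 0.072], [0.001, -1.0, -0.005]]
force: [-0.2, -0.8, -0.7]
opening: 0.997
shift cm [-0.03  7.96  0.19] len 8.0
turn [0.005 0.002 0.001]
comp [16, 12, 26, 56, 743] rect [449.5 180.6  17.8  41.5   3.9] mean [0.4456 0.1802] yaw(y axis) 0.05
```

View pics/w12z.png

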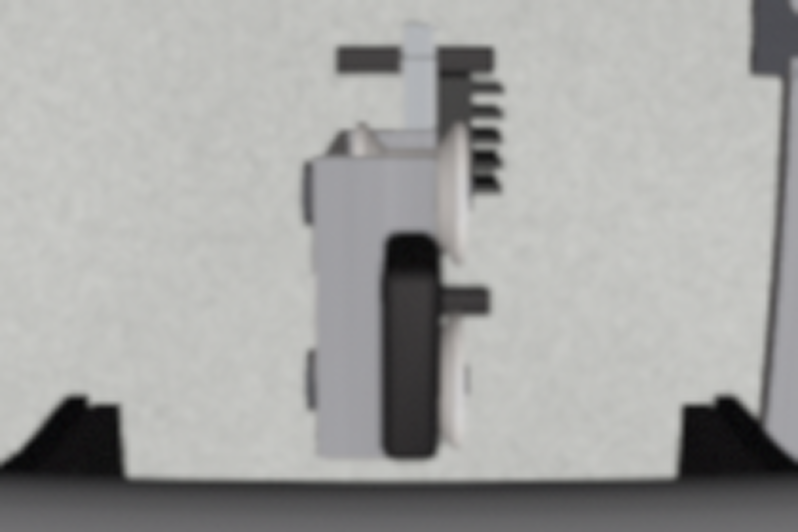

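```bash
python3 -m pendant '[[[0,3,0.2],[0.005,0,0],0.3],[[0,3,0.05],[0,0,0],0.3],[[0,2,0],[0,0,0],0.3],[[0,0,0],[0,0,0],1],[[0,0,0],[0,0,0],1],[[0,0,0],[0,0,0],1],[[0,0,0],[0,0,0],1],[[0,0,0],[0,0,0],1],[[0,0,0],[0,0,0],1],[[0,0,0],[0,0,0],1],[[0,0,0],[0,0,0],1],[[0,0,0],[0,0,0],1],[[0,0,0],[0,0,0],1],[[0,0,0],[0,0,0],1],[[0,0,0],[0,0,0],1]]'
python3 -c "
from h import *
state();c=cap('side','13')
i=cv2.imread('pics/side13.png')[90:310,150:300];cv2.imwrite('pics/s13z.png',cv2.resize(i,None,fx=2.7,fy=2.7,interpolation=cv2.INTER_CUBIC))"
```

```text
time_s: 14.88
position: [0.4463, 0.1744, 0.2913]
tcp_rot: [[0.071, 0.002, 0.998], [-0.998, 0.0, 0.071], [-0.0, -1.0, 0.002]]
force: [-1.4, -0.3, 2.8]
opening: 0.13
14.88 [0.4463 0.1744 0.2913] [[0.0705, 0.0024, 0.9975], [-0.9975, 0.0003, 0.0705], [-0.0002, -1.0, 0.0025]] [  8.   19.1 102.6   0.   58.2   3.9] F [-1.4 -0.3  2.8] 0.13036027465534572
```

View pics/s13z.png

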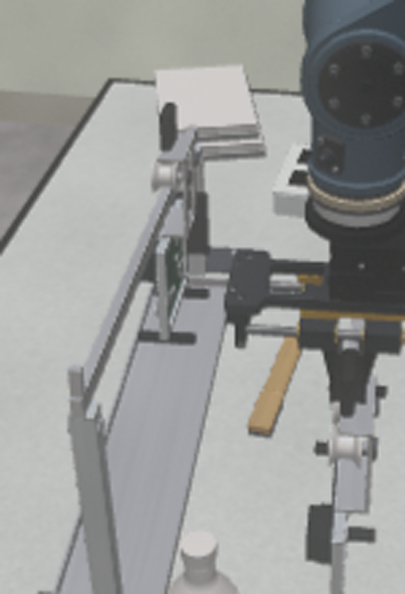

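The full carrier is down by the buffer. The half carrier is gripped (opening 0.13 ≈ 11.3 mm). I'll lift it and move it to the pre-hang pose.

```bash
python3 -m pendant '[[[0,-1.5,0],[0,0,0],1],[[0,-2.5,0],[0,0,0],1],[[0,-2.5,0],[0,0,0],1],[[0,-1.7,0],[0,0,0],1],[[0.8,0,1.5],[0,0,0],1],[[1.5,0,2.4],[0,0,0],1],[[1.8,0,2.4],[0,0,0],1],[[1.8,0,2.4],[0,0,0],1],[[1.8,0,1.8],[0,0,0],1],[[0.8,0,0.9],[0,0,0.035],1],[[0,0,0],[0,0,0.035],1],[[0,0,0],[0,0,0.035],1],[[0,0,0],[0,0,0],1],[[0,0,0],[0,0,0],1]]'
python3 -c "
from tgt import *
state();tgt(-.09,.36,.018,.113);c=cap('wrist','14');cap('top','14');cap('side','14')
i=cv2.imread('pics/side14.png')[90:310,150:300];cv2.imwrite('pics/s14z.png',cv2.resize(i,None,fx=2.7,fy=2.7,interpolation=cv2.INTER_CUBIC))"
```

```text
time_s: 16.1
position: [0.5658, 0.097, 0.3723]
tcp_rot: [[0.069, -0.006, 0.998], [-0.992, 0.104, 0.07], [-0.104, -0.995, 0.001]]
force: [-0.0, 0.2, -3.7]
opening: 0.135
16.1 [0.5658 0.097  0.3723] [[0.0694, -0.006, 0.9976], [-0.9922, 0.1037, 0.0696], [-0.1039, -0.9946, 0.0012]] [-3.9 21.4 84.2  6.1 75.3 -9.5] F [-0.   0.2 -3.7] 0.13451308199971165
TCP [0.5695 0.078  0.3729] turn [-0.001 -0.002  0.001] shift(now axes) [ 1.91 -0.26  0.24] shift(final axes) [ 1.91 -0.26  0.23]
```

View pics/wrist14.png

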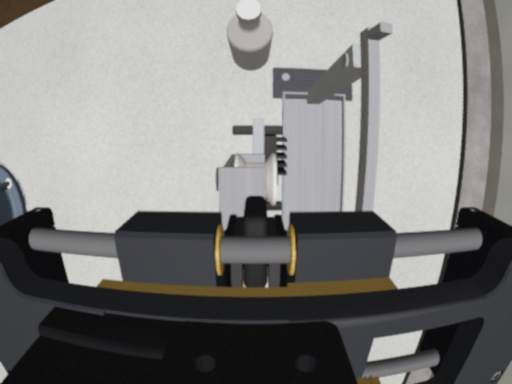

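View pics/s14z.png

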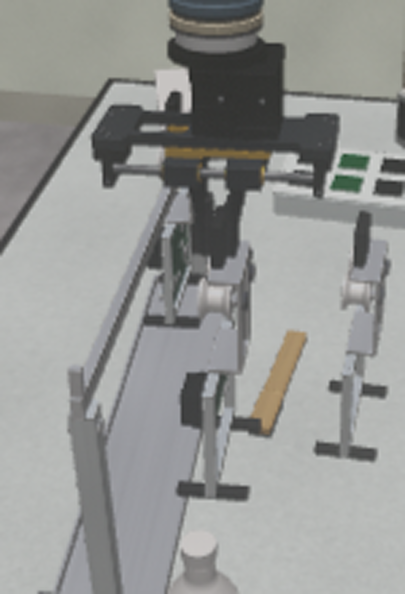

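The half carrier hangs straight in the gripper, and the full one rests at the low end. I'll insert the half the same way.

```bash
python3 -m pendant '[[[1.0,-0.1,0.2],[0,-0.002,0],1],[[0.9,-0.1,1],[0,0,0],1],[[0,0,2],[0,0,0],1],[[0,0,2],[0,0,0],1],[[0,0,1.9],[0,0,0],1],[[0,0,1.4],[0,0,0],1],[[0,0,0.7],[0,0,0],1],[[0,0,0],[0,0,0],1],[[0,0,0],[0,0,0],1]]'
python3 -c "
from tgt import *
state();tgt(0,.36,0.018,.113);tgt(0,.36,0,.113);c=cap('wrist','15');cap('side','15')
i=cv2.imread('pics/side15.png')[90:310,150:300];cv2.imwrite('pics/s15z.png',cv2.resize(i,None,fx=2.7,fy=2.7,interpolation=cv2.INTER_CUBIC))"
```

```text
time_s: 17.0
position: [0.6591, 0.0847, 0.3734]
tcp_rot: [[0.072, -0.006, 0.997], [-0.992, 0.105, 0.072], [-0.105, -0.995, 0.002]]
force: [0.5, -0.3, -3.2]
opening: 0.134
17.0 [0.6591 0.0847 0.3734] [[0.0721, -0.0056, 0.9974], [-0.9919, 0.1046, 0.0723], [-0.1047, -0.9945, 0.002]] [-4.4 29.3 70.6  6.  81.  -9.6] F [ 0.5 -0.3 -3.2] 0.1335058194450815
TCP [0.6593 0.0844 0.3729] turn [-0.002  0.001 -0.   ] shift(now axes) [0.04 0.04 0.02] shift(final axes) [0.04 0.04 0.02]
TCP [0.6591 0.0863 0.355 ] turn [-0.002  0.001 -0.   ] shift(now axes) [0.04 1.84 0.01] shift(final axes) [0.04 1.84 0.02]
```

View pics/wrist15.png

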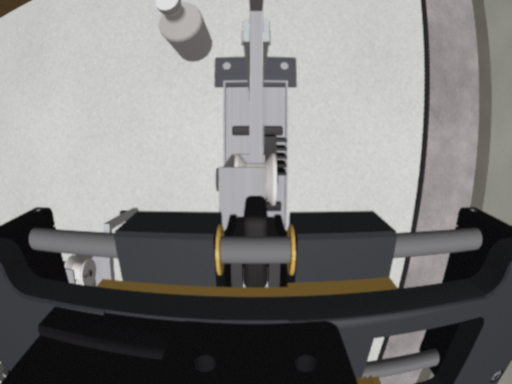

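View pics/s15z.png

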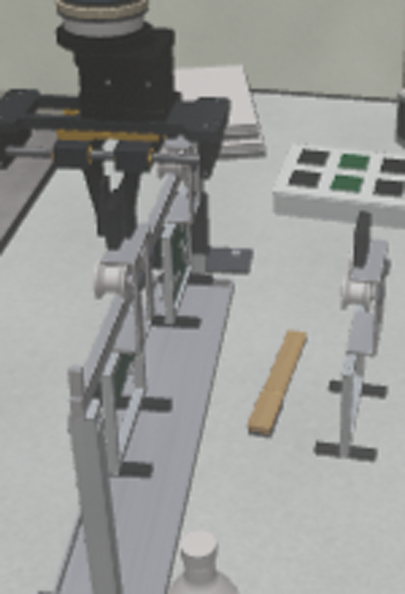

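```bash
python3 -c "
from tgt import *
s=np.load('side15.npz')
for P in [(0,.130,-.178),(.0,.130,-.11),(0,.130,-.055),(0,.41,-.178+0.018)]: 
  p=proj(s,'side',O+Rr@np.array(P)); print(P,p,(p-[150,90])*2.7)
a=np.load('side14.npz')['img'].astype(int); b=s['img'].astype(int)
d=np.abs(a-b).max(2)[160:215,200:232]; print((d>40).sum())"
python3 -m pendant '[[[0.05,0.5,0],[-0.002,0,0],1],[[0,0.6,0],[0,0,0],1],[[0,0.4,0],[0,0,0],1],[[0,0.1,0],[0,0,0],1],[[0,0.1,0],[0,0,0],1],[[0,0,0],[0,0,0],1]]'
python3 -m pendant '[[[0,0.1,0],[0,0,0],1],[[0,0,0],[0,0,0],1]]' | sed -n '2p;4p'
python3 -m pendant '[[[0,0.1,0],[0,0,0],1],[[0,0,0],[0,0,0],1]]' | sed -n '2p;4p'
```

```text
(0, 0.13, -0.178) [213.77521182 211.66127548] [172.19307191 328.48544378]
(0.0, 0.13, -0.11) [212.91029575 192.15587045] [169.85779853 275.82085023]
(0, 0.13, -0.055) [212.17820405 175.64589243] [167.88115092 231.24390956]
(0, 0.41, -0.16) [193.48829296 265.28101608] [117.41839099 473.25874342]
304
time_s: 17.6
position: [0.659, 0.0866, 0.3566]
tcp_rot: [[0.072, -0.007, 0.997], [-0.992, 0.105, 0.073], [-0.105, -0.994, 0.001]]
force: [-0.4, -0.2, -4.0]
opening: 0.135
position: [0.6592, 0.0866, 0.356]
force: [-0.1, -0.3, -3.6]
position: [0.6593, 0.0867, 0.3552]
force: [-0.6, 1.2, -3.2]
```

```bash
python3 -m pendant '[[[0,0.1,0],[0,0,0],1],[[0,0,0],[0,0,0],1]]' | sed -n '2p;4p'
python3 -m pendant '[[[0,0.1,0],[0,0,0],1],[[0,0,0],[0,0,0],1]]' | sed -n '2p;4p'
```

```text
position: [0.6593, 0.0868, 0.355]
force: [-0.7, -1.2, 0.7]
position: [0.6593, 0.0868, 0.3549]
force: [-1.3, -0.6, 4.7]
```

The half carrier is seated at the predicted height (0.355). Before letting go, I'll check that the full carrier is at rest.

```bash
python3 -c "
from tgt import *
cap('side','16')
a=np.load('side15.npz')['img'][80:220,195:240].astype(int); b=np.load('side16.npz')['img'][80:220,195:240].astype(int)
d=np.abs(a-b).max(2); print((d>40).sum(), (d[85:]>40).sum())
i=np.load('side16.npz')['img'][110:230,170:260,::-1];cv2.imwrite('pics/s16z.png',cv2.resize(i,None,fx=5,fy=5,interpolation=cv2.INTER_CUBIC))"
```

```text
796 143
```

View pics/s16z.png

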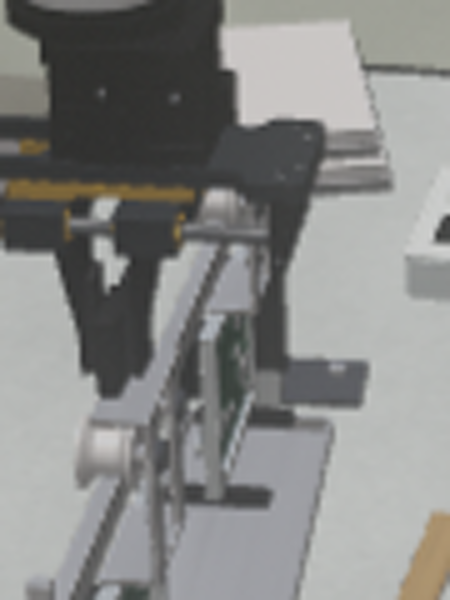

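```bash
python3 -c "
from tgt import *
I=[np.load(f'side{k}.npz')['img'][168:216,209:226].astype(int) for k in (14,15,16)]
print([(np.abs(I[0]-I[2]).max(2)>30).sum(),(np.abs(I[1]-I[2]).max(2)>30).sum()])"
python3 -m pendant '[[[0,-0.08,0],[0,0,0],1],[[0,0,0],[0,0,0],0.3],[[0,0,0],[0,0,0],0.3],[[0,0,0],[0,0,0],0.3],[[0,0,0],[0,0,0],0.3],[[0,0,0],[0,0,0],0.3]]'
```

```text
[np.int64(20), np.int64(0)]
time_s: 18.82
position: [0.6591, 0.0869, 0.3534]
tcp_rot: [[0.072, -0.006, 0.997], [-0.992, 0.105, 0.073], [-0.105, -0.994, 0.001]]
force: [-0.4, 0.0, -0.1]
opening: 0.424
```

The full carrier was completely still between pictures (0 changed pixels). The half is now released, so I'll withdraw upward and away.

```bash
python3 -m pendant '[[[0,-2.5,0],[0,0,0],0],[[0,-3,0],[0,0,0],0],[[0,-3,0],[0,0,0],0],[[0,-1,-3],[0,0,0],0],[[0,0,-3.5],[0,0,0],0],[[0,0,-3.5],[0,0,0],0],[[0,0,-3.5],[0,0,0],0],[[0,0,-3],[0,0,0],0],[[0,0,0],[0,0,0],0],[[0,0,0],[0,0,0],0],[[0,0,0],[0,0,0],0],[[0,0,0],[0,0,0],0],[[0,0,0],[0,0,0],0],[[0,0,0],[0,0,0],0],[[0,0,0],[0,0,0],0],[[0,0,0],[0,0,0],0],[[0,0,0],[0,0,0],0],[[0,0,0],[0,0,0],0],[[0,0,0],[0,0,0],0],[[0,0,0],[0,0,0],0]]'
python3 -m pendant '[[[0,0,0],[0,0,0],0],[[0,0,0],[0,0,0],0],[[0,0,0],[0,0,0],0],[[0,0,0],[0,0,0],0],[[0,0,0],[0,0,0],0],[[0,0,0],[0,0,0],0],[[0,0,0],[0,0,0],0],[[0,0,0],[0,0,0],0],[[0,0,0],[0,0,0],0],[[0,0,0],[0,0,0],0],[[0,0,0],[0,0,0],0],[[0,0,0],[0,0,0],0]]'
python3 -c "
from tgt import *
cap('side','17');cap('wrist','17');cap('top','17')
i=cv2.imread('pics/side17.png')[90:310,150:300];cv2.imwrite('pics/s17z.png',cv2.resize(i,None,fx=2.7,fy=2.7,interpolation=cv2.INTER_CUBIC))"
```

```text
time_s: 20.48
position: [0.4951, 0.0649, 0.448]
tcp_rot: [[0.072, -0.006, 0.997], [-0.992, 0.105, 0.073], [-0.105, -0.994, 0.002]]
force: [0.4, 0.5, -0.6]
opening: 1.0
time_s: 21.48
position: [0.4951, 0.0649, 0.448]
tcp_rot: [[0.072, -0.006, 0.997], [-0.992, 0.105, 0.073], [-0.105, -0.994, 0.002]]
force: [0.1, -0.3, -1.0]
opening: 0.999
```

View pics/s17z.png

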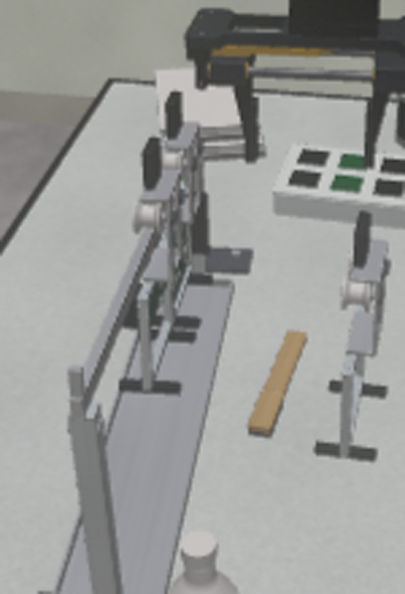

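View pics/top17.png

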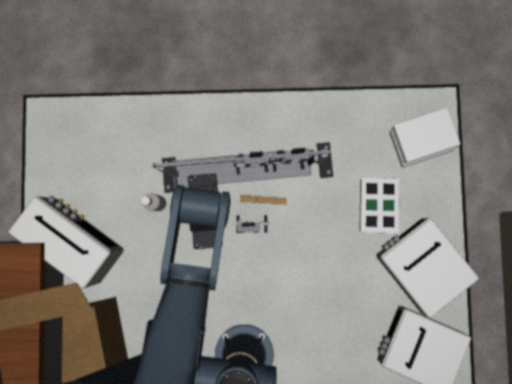

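Both hang on the rail, and the half has nearly caught up with the full. I'll wait, then check again.

```bash
python3 -m pendant '[[[0,0,0],[0,0,0],0],[[0,0,0],[0,0,0],0],[[0,0,0],[0,0,0],0],[[0,0,0],[0,0,0],0],[[0,0,0],[0,0,0],0],[[0,0,0],[0,0,0],0],[[0,0,0],[0,0,0],0],[[0,0,0],[0,0,0],0],[[0,0,0],[0,0,0],0],[[0,0,0],[0,0,0],0],[[0,0,0],[0,0,0],0],[[0,0,0],[0,0,0],0],[[0,0,0],[0,0,0],0],[[0,0,0],[0,0,0],0],[[0,0,0],[0,0,0],0],[[0,0,0],[0,0,0],0],[[0,0,0],[0,0,0],0],[[0,0,0],[0,0,0],0],[[0,0,0],[0,0,0],0],[[0,0,0],[0,0,0],0]]'
python3 -c "from h import *
cap('side','18')"
python3 -m pendant '[[[0,0,0],[0,0,0],0],[[0,0,0],[0,0,0],0],[[0,0,0],[0,0,0],0],[[0,0,0],[0,0,0],0],[[0,0,0],[0,0,0],0],[[0,0,0],[0,0,0],0],[[0,0,0],[0,0,0],0],[[0,0,0],[0,0,0],0],[[0,0,0],[0,0,0],0],[[0,0,0],[0,0,0],0],[[0,0,0],[0,0,0],0],[[0,0,0],[0,0,0],0],[[0,0,0],[0,0,0],0],[[0,0,0],[0,0,0],0],[[0,0,0],[0,0,0],0],[[0,0,0],[0,0,0],0],[[0,0,0],[0,0,0],0],[[0,0,0],[0,0,0],0],[[0,0,0],[0,0,0],0],[[0,0,0],[0,0,0],0]]'
python3 -c "
from tgt import *
s=cap('side','19');t=cap('top','19')
I=[np.load(f'side{k}.npz')['img'][100:260,190:235].astype(int) for k in (17,18,19)]
print([(np.abs(I[k]-I[2]).max(2)>30).sum() for k in (0,1)])
for sy in (.065,.195):
  P=O+Rr@np.array([0,sy,.078]); a=proj(s,'side',P);b=proj(t,'top',P); print(sy,'tabtop',np.round(a,1),np.round((a-[150,90])*2.7),np.round(b,1),np.round((b-[230,130])*6))
for sy in (.26,.13):
  P=O+Rr@np.array([0,sy,-.178]); a=proj(s,'side',P);print('foot end',sy,np.round((a-[150,90])*2.7))
i=s['img'][90:310,150:300,::-1];cv2.imwrite('pics/s19z.png',cv2.resize(i,None,fx=2.7,fy=2.7,interpolation=cv2.INTER_CUBIC))
i=t['img'][130:190,230:340,::-1];cv2.imwrite('pics/t19z.png',cv2.resize(i,None,fx=6,fy=6,interpolation=cv2.INTER_CUBIC))"
```

```text
time_s: 23.3
position: [0.4951, 0.0649, 0.448]
tcp_rot: [[0.072, -0.006, 0.997], [-0.992, 0.105, 0.073], [-0.105, -0.994, 0.002]]
force: [-0.5, 0.2, -0.3]
opening: 0.998
time_s: 25.02
position: [0.4951, 0.0649, 0.448]
tcp_rot: [[0.072, -0.006, 0.997], [-0.992, 0.105, 0.073], [-0.105, -0.994, 0.002]]
force: [0.3, -0.3, 0.7]
opening: 1.002
[np.int64(0), np.int64(0)]
0.065 tabtop [214.4 124.5] [174.  93.] [300.8 149.1] [425. 115.]
0.195 tabtop [205.8 141.8] [151. 140.] [258.  152.5] [168. 135.]
foot end 0.26 [150. 395.]
foot end 0.13 [172. 328.]
```

View pics/s19z.png

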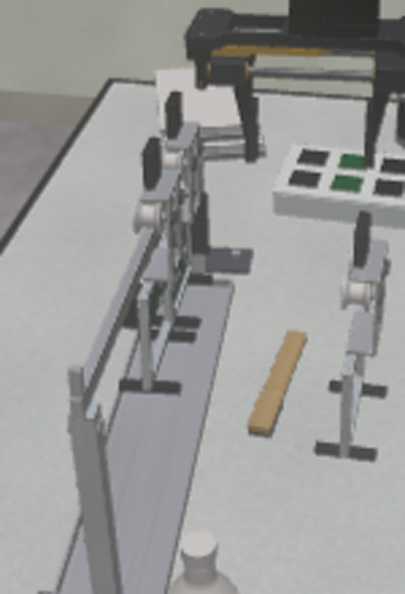

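View pics/t19z.png

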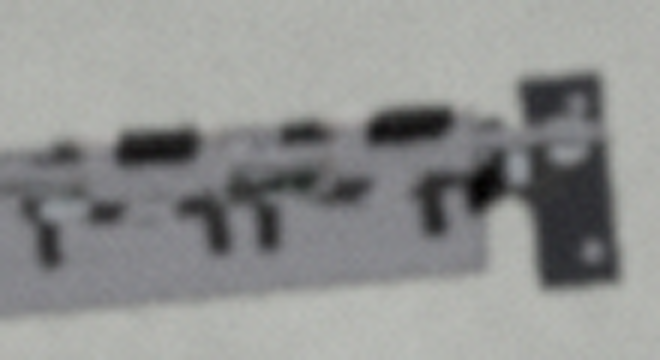

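Both are still, and the spacing is right in the side and top views (about 128-130 mm). There's plenty of time, so I'll take one closer look at the buffer contact from the wrist camera.

```bash
python3 -m pendant '[[[2,-0.3,0],[0,0,0],0],[[3.5,-0.3,0],[0,0,0],0],[[3.5,-0.3,0],[0,0,0],0],[[3.5,-0.3,0],[0,0,0],0],[[3.5,-0.3,0],[0,0,0],0],[[3.5,-0.3,0],[0,0,0],0],[[3.5,-0.3,0],[0,0,0],0],[[3.5,-0.3,0],[0,0,0],0],[[3.5,-0.3,0],[0,0,0],0],[[2,-0.3,0],[0,0,0],0],[[0,0,0],[0,0,0],0],[[0,0,0],[0,0,0],0]]'
python3 -c "
from tgt import *
c=cap('wrist','20');state()
i=c['img'][0:230,280:470,::-1];cv2.imwrite('pics/w20z.png',cv2.resize(i,None,fx=2.6,fy=2.6,interpolation=cv2.INTER_CUBIC))"
```

```text
time_s: 26.12
position: [0.5183, -0.2567, 0.4437]
tcp_rot: [[0.07, -0.006, 0.998], [-0.992, 0.106, 0.071], [-0.106, -0.994, 0.001]]
force: [-1.3, 0.1, -0.2]
opening: 0.996
26.17 [ 0.5183 -0.2554  0.4439] [[0.0718, -0.0067, 0.9974], [-0.9917, 0.1062, 0.0721], [-0.1064, -0.9943, 0.001]] [-39.2  19.9  75.2   4.5  89.  -43.6] F [0.2 0.1 0.4] 0.9972793328133658
```

View pics/w20z.png

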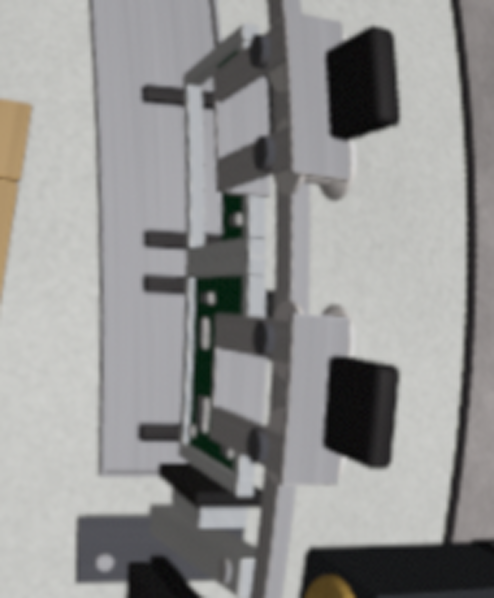

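The frame of the full carrier (bottom, (215,470)) sits against the black buffer, and the frame of the half carrier touches it at (220,255). All rollers are on the bar. The robot is clear, so I'll hand in.

```bash
python3 -m pendant '[[[0,0,0],[0,0,0],0],[[0,0,0],[0,0,0],0],[[0,0,0],[0,0,0],0]]' | head -1; python3 -c "
from rig import bot
print(bot.hand_in())"
```

```text
time_s: 26.42
the job is handed in; nothing more can be done
None
```

Both carriers hang on the rail and the job is handed in at about 26 s. I hung the full-board carrier about 360 mm uphill and let it go, and it rolled down to the buffer by itself. I then did the same with the half-board carrier, and it rolled down against the first.

- **At rest:** side pictures taken about 3.5 s apart showed no changed pixels on either carrier.
- **Contact:** the last wrist view shows the full carrier's frame against the buffer, the half carrier's frame touching it, and all the rollers I could see on the bar. The side view agrees with where both tabs should be to about a pixel, and the spacing measures about 128–130 mm.
- **Other things:** the empty carrier, bottle, brush and parts case look unmoved in the pictures; I did not measure them. The gripper was clear and touching nothing.
- **Disagreement:** the top camera puts the whole rail, carriers included, about 5–7 mm off my wrist-based estimate. The offset is nearly the same for both carriers, so I put it down to calibration or my estimate of the rail's origin. Contact with the buffer therefore rests on that wrist view, not on an independent millimetre measurement.

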